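Shut and latch the sloping gouge case

ROBOT

A 6-joint arm with a two-finger parallel gripper is mounted at the origin on the work surface. World frame = base frame: x ahead of the robot, y to its left, z up, the work surface at z = 0. Lengths are in m, angles in rad, forces in N, time in s.
With the tool pointing down it reaches from about 0.35 to 0.975 m from the base axis. Payload 4.9 kg.
Tool frame: the origin (TCP) lies at the very end of the fingers, on their centre line; the grasp point (between the pads) lies 19 mm behind it (ctrl.grasp_offset is the distance from the TCP to the grasp point, in m); y points along the fingers, z is the direction in which the jaws open and shut, and the axes are right-handed (so a half turn about y gives the same grasp; the last joint's range is limited). The gripper opens to 85 mm and grips with 20 to 120 N. Pads are 22 mm wide; open, the fingers measure 114 mm over their backs; the gripper's body (76 mm by 85 mm) begins 54 mm behind the grasp point. The pads swing forward as they close: fully open they stand 13 mm farther back than shut.
Start: joints at [-1.314, 0.053, 1.613, -0, 1.476, -0.119], TCP at [0.229, -0.581, 0.204] pointing down, gripper open.
Joint ranges: [-3.01, 3.01], [-1.01, 2.22], [0.06, 2.58], [-1.02, 4.17], [0.09, 2.62], [-3.14, 3.14]. Speed limits (rad/s): [2.57, 2.57, 3.14, 3.14, 3.14, 3.14].

INTERFACE

Orientations are given as a rotation vector (axis times angle).
In Python, from station import ctrl, eyes, finish_job, find_in, regions_of, pinpoint gives the robot as it stands.
- The arm moves only by the tool play_rows, never from a script. Its argument "moves" is a list of rows, each an object of numbers: "x", "y", "z": the shift along the world's x, y, z in cm; "turn": the turn about the world's z in degrees; "jaw": the finger opening in cm, from 0 to 8.54. A call has 1 to 8 rows; each row shifts and turns the commanded pose from where the row before left it; what a row does not reach is not made up. A row lasts 1/12 s, in which the tool goes at most 41.7 mm and 7.16 degrees, less where a joint would pass 70% of its speed; a pose out of reach is approached as far as the arm can. A call is refused whole if a number of a shift passes 4.17 or a number of a turn 7.16, either way. A call with a gripper value outside its range is refused whole. The fingers move at their own pace and stop on an object; "squeeze" is the grip in N (left out, the last holds). Time passes only in rows, so rows that do not move let the fingers close. It gives the time, the measured TCP pose, the force and the opening at its end, in the units of the state.
- ctrl.get_obs(): the state, without advancing time (a new reading comes with each control period).
- eyes.get_image(name): name is "scene" or "top" or "wrist"; returns a dict with "img" (400x640x3 uint8, red, green, blue), "camera_matrix" (3x3 intrinsics, pixels), "D" ([k1, k2, p1, p2, k3] as OpenCV has them; the pictures are not rectified), "cam_to_world" (4x4, takes a point from camera to world coordinates). Camera axes: x right, y up, looking along -z (the intrinsics and any distortion apply to the point x, -y, -z); pixel columns grow to the right and rows downward; lengths in m; the calibration is good to about 2 mm. A picture is of the moment at which its call begins. There is no depth.
- finish_job(): hands the job in, once; it reports no verdict.
Trained networks look in the newest picture that a camera, given by its name, has taken for a name from the list of things; names that differ only in an ending like _2 or _b are one class to them, and where a whole thing is asked for, a point or a joint stands for the part that bears it (a point fixed in the world has none). Each returns a list of dicts, best first, with "score" (0 to 1); they miss things now and then, are a little off and sometimes report something else, mostly with a low value. They report only what shows in the picture. A call takes as long as a camera call.
- find_in(camera, query): "point" ([column, row] in pixels, amid what is visible of it).
- regions_of(camera, query): "pixels" (400x640 bool, what is visible of it) and "point" ([column, row] in pixels, amid what is visible of it).
- pinpoint(camera, query): "point" ([column, row] in pixels: a listed point, or the origin of a listed thing).
The state is a dict: "t": time; "q": joint angles; "dq": joint speeds; "effort": joint torques, N m; "tool_pos": TCP position; "tool_rot": TCP orientation; "contact_force": force on the tool from outside, world axes, zero at the start; "wrist_torque": the same for the moment, N m; "opening": finger opening in m.
Only numpy, scipy, OpenCV 4.12 (cv2) and the standard library are available. Lean on these libraries where they do the work, as an engineer would, in place of code of your own. Each camera call takes 0.05 s, during which the arm holds its last target.

TASK

The sprung hatch of the sloping-front gouge case has been left ajar. Press the hatch fully shut and, while it is held down, turn its black wing knob a quarter turn clockwise so that the tongue behind it swings under the right-hand frame edge and keeps the hatch shut by itself; then let go, leaving the things around the case where they are.

Things in the scene. Friction and masses are not known exactly. Their poses are not given: they have to be found in the camera images.
- case: Fixed wooden case, 260 deep (x) x 280 wide (y) x 170 high; origin at the centre of its underside, +x to its back, z up. Front wall 60 high at x = -130; from its top edge the front slopes up and back at 30 degrees from level to x = +60, z = 170; behind it a flat ledge at z = 170. Right means its -y side. Stands at varying places and yaw
- hatch (a joint): Opening angle (rad, 0 to 1.0) of the pale pine hatch, 180 up the slope x 200 x 10, 0.3 kg, hinged at its upper edge: 0 = shut on its stop, flush with the slope; grows as the lower edge lifts. Friction holds it ajar at first; pressed shut and let go unlatched it springs up to 0.25 rad or more. Pressing it shut at the knob takes about 4 N; some newtons more do no harm
- hatch_hinge (a point): Middle of the hinge line, on the hatch's outer face at its upper edge; always at x = 47.5, y = 0, z = 162.5 mm in the case's frame. Its axes turn with the hatch: x up the hatch, z out of its outer face, y along the hinge (= the case's y). The hatch opens by right-handed turning about +y; shut, its face stands 30 degrees from level
- wing (a joint): Angle of the wing knob (rad), growing clockwise as one looks at the hatch's outer face. At 0 the blade lies up and down the hatch and its red end, like the tongue, points up to the hinge, clear of the frame; at 1.57 both point right (case's -y), tongue behind the frame edge. Stops at -0.1 and 1.65. Friction 0.06 N m holds it where left
- wing_grip (a point): Grip point on the wing knob's axis, 34 mm out of the hatch face; the axis is square to the hatch, at -145, -65 mm in the hatch_hinge frame. Black blade with two rounded wings, 46 long x 9 thick, top 46 mm above the face, one wing red, on a hub 24 across and 10 high. Site z points out of the hatch, x along the blade to the red end, y across its thickness (grip along y)
- tongue_tip (a point): Near the end of the hidden steel tongue, on its top, 48 mm from the knob's axis and 13 mm under the hatch's outer face; tongue 50 long from the axis, 12 wide, 5 thick. The frame edge, 10 thick and flush with the shut hatch, begins 38 mm right of the knob's axis: shut, the tongue passes 3 mm under it; over about 0.02 rad open it strikes the edge
- neck: Bystander: half-carved maple violin neck, about 250 x 34 x 46, lying left of the case
- plane: Bystander: brass thumb plane 62 x 26 x 22, in front of the case
- stonebox: Bystander: grey whetstone in a pine box 200 x 85, 38 high, right of the case
- jar: Bystander: amber jar with brass lid, 44 across, 55 high, standing on the case's flat top ledge
- mallet: Bystander: wooden mallet 250 long, head 72 across, lying farther right

How it is judged:
By the outcome, as a careful person would: the job done as asked, in the order asked, and still so for the second after the job is handed in, with the robot touching nothing.
It also fails if it takes over 40 s, if anything falls off the work surface, if the arm or the gripper's body presses on something with over 40 N, if the wrist force passes 120 N, or if a joint passes its speed limit or range.

## Working session

There is one attempt and no reset: what is moved stays moved. The work goes in short steps, Python scripts to look and compute and a tool call to move; the robot and the scene stay as the last step left them, time stands still between calls to the robot, and variables do not carry over. Pictures are saved under pics/ and viewed, and the job is handed in when it is done.

Besides the shell and the picture viewer there is one more tool, called after "Emit:" by a JSON object that holds its "fn" and its "kwargs", one argument or row to a line. play_rows: Moves the arm, as the interface text tells. Its arguments: {"type":"object","properties":{"moves":{"type":"array"},"squeeze":{"type":"number"}},"required":["moves"]}

```bash
ls; mkdir -p pics
python3 - <<'E'
from station import ctrl, eyes, pinpoint
import cv2
o=ctrl.get_obs();print({k:(v.round(3) if hasattr(v,'round') and not isinstance(v,float) else v) for k,v in o.items()})
for c in("scene","top","wrist"):
    d=eyes.get_image(c);cv2.imwrite(f"pics/a_{c}.png",d["img"][:,:,::-1])
    print(c,d["camera_matrix"].tolist(),d["D"],d["cam_to_world"].round(3).tolist())
    for q in("case","hatch_hinge","wing_grip","jar"):
        print(q,[(p["point"],round(p["score"],2)) for p in pinpoint(c,q)[:2]])
E
```

```text
pics
{'t': 0.0, 'q': array([-1.314,  0.053,  1.614,  0.   ,  1.476, -0.119]), 'dq': array([-0.   ,  0.002, -0.001,  0.001,  0.002, -0.001]), 'effort': array([-1.0000e-03, -3.9369e+01, -3.7018e+01, -0.0000e+00,  7.0000e-03,
       -0.0000e+00]), 'tool_pos': array([ 0.229, -0.581,  0.202]), 'tool_rot': array([-0.383,  2.018, -2.014]), 'contact_force': array([-0.539, -0.48 , -0.456]), 'wrist_torque': array([-0.002, -0.038, -0.056]), 'opening': 0.08529035267937474}
scene [[438.10877511787595, 0.0, 319.3527440490258], [0.0, 438.10877511787595, 198.5032284006558], [0.0, 0.0, 1.0]] [-0.10131204  0.          0.          0.          0.        ] [[-0.762, -0.54, 0.358, 1.069], [0.648, -0.632, 0.425, 0.574], [-0.004, 0.556, 0.831, 1.299], [0.0, 0.0, 0.0, 1.0]]
case [([311.5, 233.6], 0.93), ([299.4, 216.2], 0.73)]
hatch_hinge [([298.9, 218.3], 0.75)]
wing_grip [([319.7, 172.3], 0.56)]
jar [([280.5, 220.2], 0.57)]
top [[389.5094140965516, 0.0, 315.1053000795236], [0.0, 389.5094140965516, 196.42942887887338], [0.0, 0.0, 1.0]] [-0.00727964  0.          0.          0.          0.        ] [[0.068, 0.971, -0.228, 0.31], [-0.998, 0.068, -0.01, -0.04], [0.006, 0.228, 0.974, 1.216], [0.0, 0.0, 0.0, 1.0]]
case []
hatch_hinge [([303.0, 156.9], 0.96)]
wing_grip [([329.7, 202.9], 0.6)]
jar [([318.3, 139.3], 0.65)]
wrist [[280.0402680453298, 0.0, 322.4637239686971], [0.0, 280.0402680453298, 196.78452576290073], [0.0, 0.0, 1.0]] [-0.04361849  0.          0.          0.          0.        ] [[0.367, 0.881, 0.299, 0.306], [-0.93, 0.347, 0.118, -0.551], [0.0, -0.322, 0.947, 0.372], [0.0, 0.0, 0.0, 1.0]]
case []
hatch_hinge []
wing_grip []
jar []
```

View pics/a_scene.png

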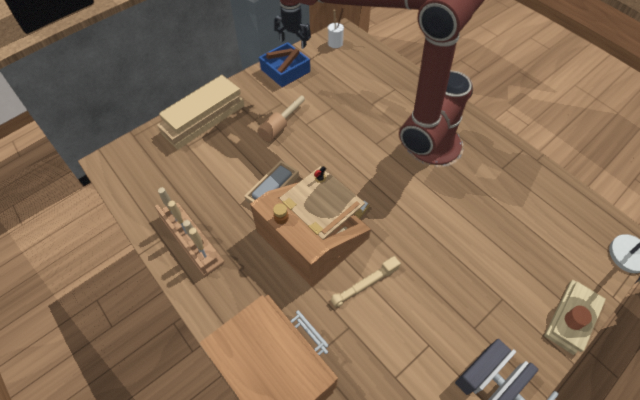

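View pics/a_top.png

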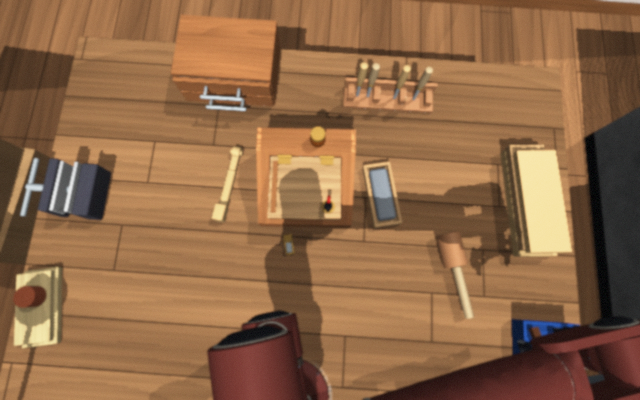

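```bash
cat > h.py <<'E'
import numpy as np,cv2
from station import ctrl, eyes, find_in, regions_of, pinpoint
def ray(d,px):
    u=cv2.undistortPoints(np.array([[px]],float),d["camera_matrix"],d["D"])[0,0]
    T=d["cam_to_world"];v=T[:3,:3]@np.array([u[0],-u[1],-1.]);return T[:3,3],v/np.linalg.norm(v)
def atz(d,px,z):
    o,v=ray(d,px);return o+v*(z-o[2])/v[2]
def tri(rs):
    A=sum(np.eye(3)-np.outer(v,v) for o,v in rs);b=sum((np.eye(3)-np.outer(v,v))@o for o,v in rs)
    p=np.linalg.solve(A,b);return p,[np.linalg.norm(np.cross(p-o,v)) for o,v in rs]
def proj(d,P):
    T=np.linalg.inv(d["cam_to_world"]);c=T[:3,:3]@np.array(P).reshape(-1,3).T+T[:3,3:];c=(c*np.array([[1],[-1],[-1]])).T
    return cv2.projectPoints(c,np.zeros(3),np.zeros(3),d["camera_matrix"],d["D"])[0][:,0]
def crop(d,x,y,w,h,s,name,pts=()):
    im=cv2.resize(d["img"][y:y+h,x:x+w,::-1],None,fx=s,fy=s,interpolation=cv2.INTER_CUBIC).copy()
    for p in pts: cv2.circle(im,(int((p[0]-x+.5)*s),int((p[1]-y+.5)*s)),3,(255,0,255),1)
    cv2.imwrite("pics/"+name,im)
E
python3 - <<'E'
from h import *
s=eyes.get_image("scene");t=eyes.get_image("top")
for q in("hatch_hinge","wing_grip","jar","tongue_tip"):
    a=pinpoint("scene",q);b=pinpoint("top",q)
    if a and b:
        p,e=tri([ray(s,a[0]["point"]),ray(t,b[0]["point"])]);print(q,p.round(4),np.round(e,4))
crop(s,240,150,140,130,5.5,"b_scene.png");crop(t,240,110,130,130,4.6,"b_top.png")
E
```

```text
hatch_hinge [0.6681 0.0138 0.1733] [0.006 0.006]
wing_grip [ 0.5254 -0.0659  0.2116] [0.0007 0.0007]
jar [ 0.7177 -0.0202  0.1695] [0.0006 0.0006]
```

View pics/b_scene.png

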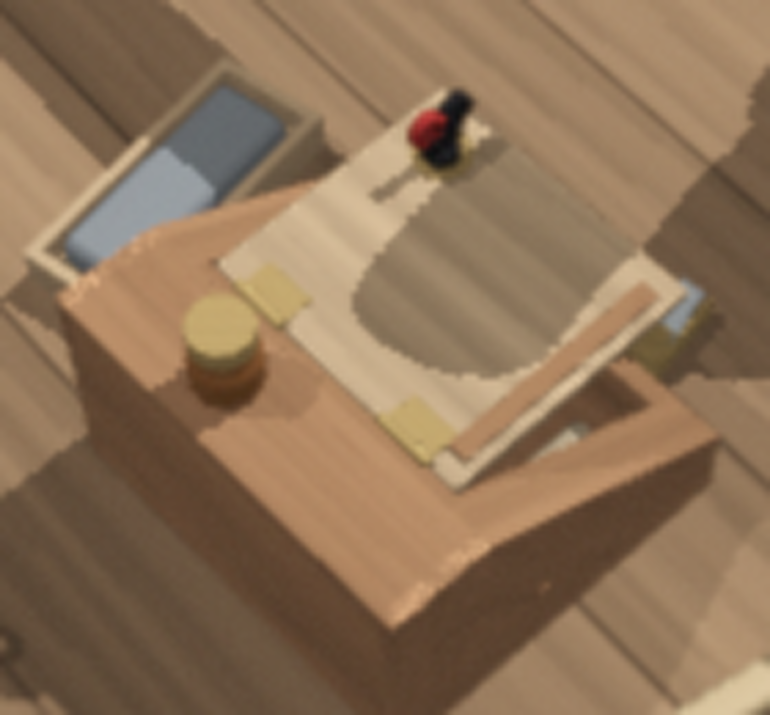

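View pics/b_top.png

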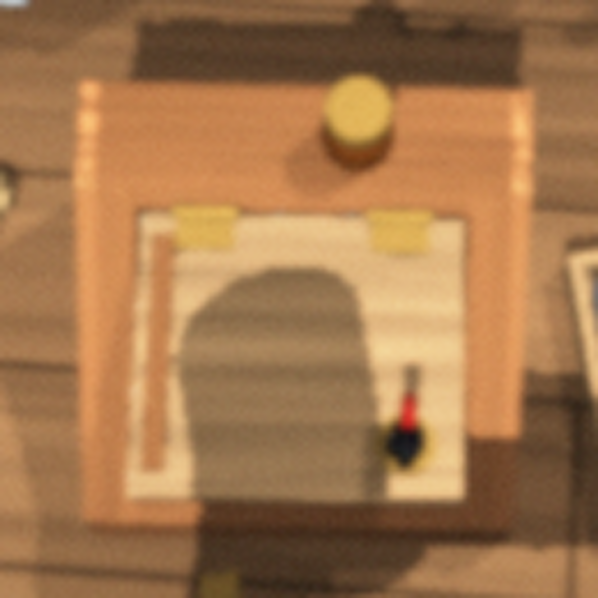

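```bash
cat >> h.py <<'E'
def Rz(a): c,s=np.cos(a),np.sin(a);return np.array([[c,-s,0],[s,c,0],[0,0,1]])
def Ry(a): c,s=np.cos(a),np.sin(a);return np.array([[c,0,s],[0,1,0],[-s,0,c]])
def case2w(p,P): return Rz(p[2])@np.array(P)+[p[0],p[1],0]
def hatch2w(p,P,op=None):
    op=p[3] if op is None else op
    # hatch frame: x up slope. shut: x=(cos30,0,sin30) -> Ry(-30deg); opening +y turn
    return case2w(p,Ry(-np.pi/6+op)@np.array(P)+[.0475,0,.1625])
E
cat > fit.py <<'E'
from h import *
from scipy.optimize import least_squares
s=eyes.get_image("scene");t=eyes.get_image("top")
S=lambda x,y:(x/5.5-.5+240,y/5.5-.5+150); T=lambda x,y:(x/4.6-.5+240,y/4.6-.5+110)
obs=[(t,'c',(.13,.14,.17),T(80,82)),(t,'c',(.13,-.14,.17),T(532,90)),(s,'c',(.13,-.14,.17),S(60,298)),(s,'c',(.13,.14,.17),S(392,632)),
(s,'c',(-.13,.14,.06),S(718,440)),
(t,'h',(-.18,-.1,0),T(466,499)),(t,'h',(-.18,.1,0),T(126,497)),(t,'h',(0,.1,0),T(138,211)),(t,'h',(0,-.1,0),T(466,213)),
(s,'h',(0,-.1,0),S(218,262)),(s,'h',(0,.1,0),S(433,455)),(s,'h',(-.18,.1,0),S(688,290)),(s,'h',(-.18,-.1,0),S(445,90))]
def prd(p): return np.array([proj(d,(case2w if k=='c' else hatch2w)(p,P))[0] for d,k,P,_ in obs])
O=np.array([o[3] for o in obs])
r=least_squares(lambda p:(prd(p)-O).ravel(),[.6,0,0,.4],loss='soft_l1')
print(r.x, (prd(r.x)-O).round(1).tolist())
p=r.x
for n,P in(("grip",(-.145,-.065,.034)),("hinge",(0,0,0))): print(n,hatch2w(p,P).round(4),"shut",hatch2w(p,P,0).round(4))
np.save("p.npy",p)
for d,nm,a in((s,"c_s.png",(240,150,140,130,5.5)),(t,"c_t.png",(240,110,130,130,4.6))):
    crop(d,*a,nm,list(proj(d,[case2w(p,(x,y,z)) for x,z in((.13,.17),(.06,.17),(-.13,.06)) for y in(.14,-.14)]+[hatch2w(p,(x,y,0)) for x in(0,-.18) for y in(-.1,.1)]+[hatch2w(p,(-.145+b,-.065,z)) for b,z in((0,0),(0,.046),(.023,.03),(-.023,.03))])))
E
python3 fit.py
```

```text
[0.62377908 0.00443214 0.04858091 0.56001535] [[0.3, -0.1], [-0.6, 0.2], [-1.4, 0.0], [-0.4, -0.2], [-0.2, -0.8], [-0.7, 1.0], [-0.1, -0.1], [0.6, 0.2], [-0.5, 1.2], [-1.2, 0.5], [3.6, 6.5], [-0.3, 0.2], [-0.5, -0.6]]
grip [ 0.5309 -0.0652  0.2018] shut [ 0.532  -0.0651  0.1194]
hinge [0.6712 0.0067 0.1625] shut [0.6712 0.0067 0.1625]
```

View pics/c_s.png

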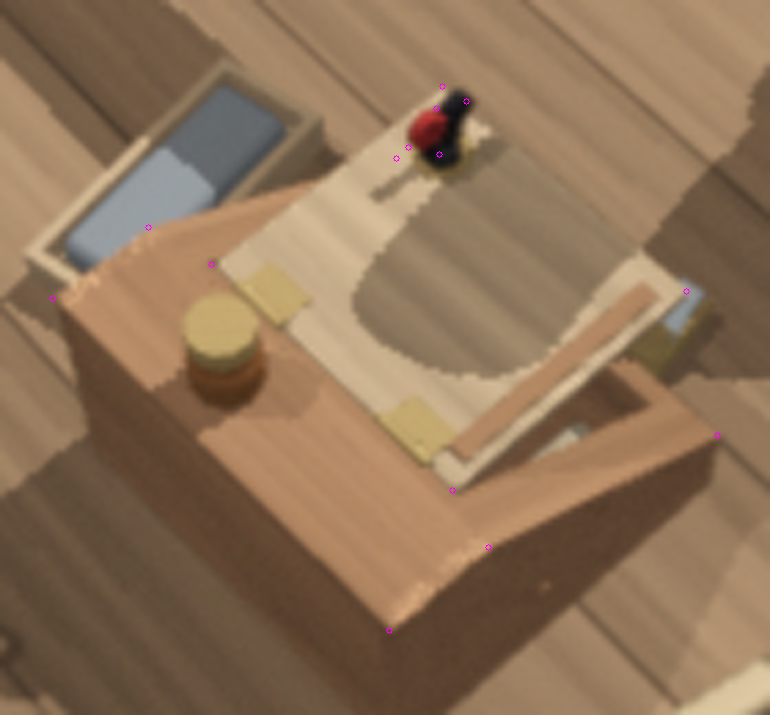

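View pics/c_t.png

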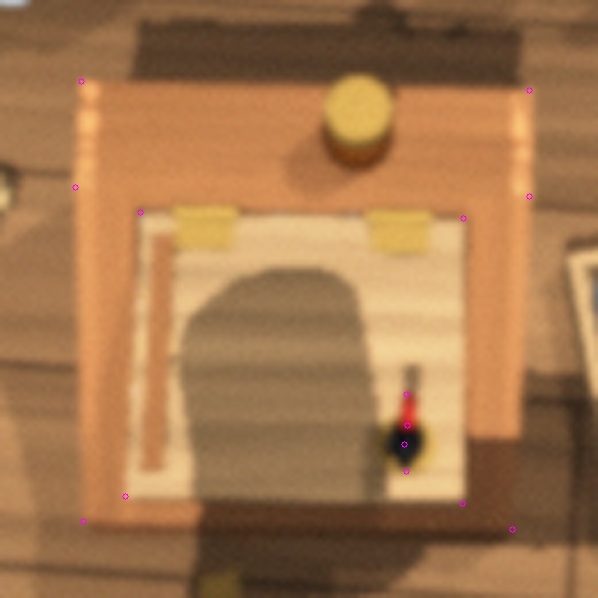

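Run:
```python
from h import *
o=ctrl.get_obs();R=cv2.Rodrigues(o["tool_rot"])[0];print(R.round(3)); print("tool z azim",np.degrees(np.arctan2(R[1,2],R[0,2])))
p=np.load("p.npy")
for u,r in((0,0),(23,-4.5),(23,-20),(23,-30),(40,-40),(4.5,20)):
    print(u,r,[hatch2w(p,(-.145+u/1e3,-.065-r/1e3,0),op).round(4).tolist() for op in(p[3],0)])
```

```text
[[-0.93  -0.     0.367]
 [-0.367 -0.    -0.93 ]
 [ 0.    -1.     0.   ]]
tool z azim -68.46725417023539
0 0 [[0.5296, -0.0652, 0.1678], [0.549, -0.0643, 0.09]]
23 -4.5 [[0.5524, -0.0596, 0.1669], [0.5686, -0.0588, 0.1015]]
23 -20 [[0.5516, -0.0441, 0.1669], [0.5679, -0.0433, 0.1015]]
23 -30 [[0.5511, -0.0341, 0.1669], [0.5674, -0.0334, 0.1015]]
40 -40 [[0.5676, -0.0233, 0.1663], [0.5816, -0.0226, 0.11]]
4.5 20 [[0.5351, -0.085, 0.1676], [0.5538, -0.0841, 0.0923]]
```

Emit:
{"fn": "play_rows", "kwargs": {
  "moves": [
    {"x": 1.5,"y": 3.0,"z": 2,"turn": -2.4,"jaw": 0},
    {"x": 2.0,"y": 3.4,"z": 2,"turn": -2.4,"jaw": 0},
    {"x": 2.0,"y": 3.4,"z": 1,"turn": -2.4,"jaw": 0},
    {"x": 2.0,"y": 3.4,"z": 1,"turn": -2.4,"jaw": 0},
    {"x": 2.0,"y": 3.4,"z": 1,"turn": -2.4,"jaw": 0},
    {"x": 2.0,"y": 3.4,"z": 1,"turn": -2.4,"jaw": 0},
    {"x": 2.0,"y": 3.4,"z": 0,"turn": -2.4,"jaw": 0},
    {"x": 2.0,"y": 3.4,"z": 0,"turn": -1.9,"jaw": 0}
  ]
}}

```text
t: 2.02
tool_pos: [0.3841, -0.314, 0.2838]
tool_rot: [-0.05, 2.195, -2.199]
contact_force: [1.2, -0.2, 1.0]
opening: 0.0002
```

Emit:
{"fn": "play_rows", "kwargs": {
  "moves": [
    {"x": 2.0,"y": 3.4,"z": 0},
    {"x": 2.0,"y": 3.4,"z": 0},
    {"x": 2.0,"y": 3.4,"z": 0},
    {"x": 2.0,"y": 3.4,"z": 0},
    {"x": 2.0,"y": 3.4,"z": 0},
    {"x": 2.0,"y": 3.4,"z": 0},
    {"x": 2.0,"y": 3.4,"z": 0},
    {"x": 2.0,"y": 3.4,"z": 0}
  ]
}}

```text
invalid input
```

Run:
```python
from h import *
w=eyes.get_image("wrist");cv2.imwrite("pics/d_w.png",w["img"][:,:,::-1])
o=ctrl.get_obs();R=cv2.Rodrigues(o["tool_rot"])[0];print(o["t"],o["tool_pos"].round(4),np.degrees(np.arctan2(R[1,2],R[0,2])),o["opening"],o["contact_force"])
p=np.load("p.npy")
pts=proj(w,[hatch2w(p,(x,y,0)) for x in(0,-.18) for y in(-.1,.1)]+[hatch2w(p,(-.145+b,-.065,z)) for b,z in((0,0),(0,.046),(.023,.03),(-.023,.03))]);print(pts.round(0).tolist())
crop(w,0,0,640,400,1.25,"d_w2.png",pts)
print([(q,[(x["point"],x["score"]) for x in pinpoint("wrist",q)[:1]]) for q in("wing_grip","hatch_hinge")], proj(w,hatch2w(p,(-.145,-.065,.034))))
```

```text
2.0667 [ 0.3871 -0.3084  0.2835] -86.97365838408687 0.0005837972199200006 [ 2.9493694   3.69684761 -0.11173197]
[[78.0, -158.0], [-87.0, -105.0], [105.0, 62.0], [-70.0, 74.0], [63.0, 24.0], [15.0, 8.0], [29.0, -16.0], [39.0, 43.0]]
[('wing_grip', [([29.2, 13.3], 0.62)]), ('hatch_hinge', [])] [[29.33790291 12.54940256]]
```

View pics/d_w2.png

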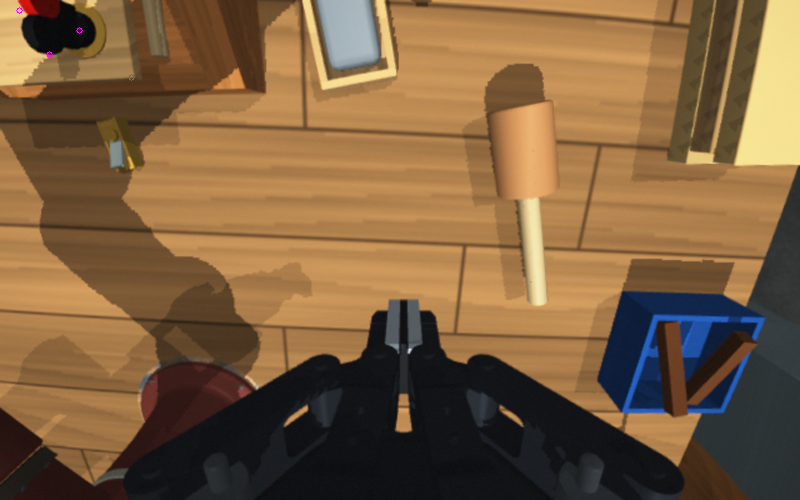

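Emit:
{"fn": "play_rows", "kwargs": {
  "moves": [
    {"x": 2.0,"y": 3.4,"z": 0,"turn": 0,"jaw": 0},
    {"x": 2.0,"y": 3.4,"z": 0,"turn": 0,"jaw": 0},
    {"x": 2.0,"y": 3.4,"z": 0,"turn": 0,"jaw": 0},
    {"x": 2.0,"y": 3.4,"z": 0,"turn": 0,"jaw": 0},
    {"x": 2.0,"y": 3.4,"z": 0,"turn": 0,"jaw": 0},
    {"x": 2.0,"y": 3.4,"z": 0,"turn": 0,"jaw": 0},
    {"x": 2.0,"y": 3.4,"z": 0,"turn": 0,"jaw": 0},
    {"x": 2.0,"y": 3.4,"z": 0,"turn": 0,"jaw": 0}
  ]
}}

```text
t: 2.83
tool_pos: [0.544, -0.043, 0.2824]
tool_rot: [-0.053, 2.196, -2.198]
contact_force: [1.0, 0.1, -0.4]
opening: 0.0001
```

```bash
cat > look.py <<'E'
from h import *
import sys
w=eyes.get_image("wrist")
o=ctrl.get_obs();R=cv2.Rodrigues(o["tool_rot"])[0];print(o["t"],o["tool_pos"].round(4),np.degrees(np.arctan2(R[1,2],R[0,2])),o["opening"],o["contact_force"].round(1))
p=np.load("p.npy")
op=float(sys.argv[2]) if len(sys.argv)>2 else None
pts=proj(w,[hatch2w(p,(x,y,0),op) for x in(0,-.18) for y in(-.1,.1)]+[hatch2w(p,(-.145+b,-.065,z),op) for b,z in((0,0),(0,.046),(.023,.03),(-.023,.03))]+[o["tool_pos"]])
crop(w,0,0,640,400,1.25,sys.argv[1]+"_w.png",pts)
t=eyes.get_image("top");s=eyes.get_image("scene")
a=cv2.resize(t["img"][110:240,240:370,::-1],(400,400),interpolation=2);b=cv2.resize(s["img"][150:280,240:370,::-1],(400,400),interpolation=2)
cv2.imwrite("pics/"+sys.argv[1]+"_ts.png",np.hstack([a,b]))
# tool in shut-hatch coords (u,r,h) mm
d=Ry(np.pi/6)@(Rz(-p[2])@(o["tool_pos"]-[p[0],p[1],0])-[.0475,0,.1625]);print("u,r,h mm",((d[0]+.145)*1e3).round(1),(-(d[1]+.065)*1e3).round(1),(d[2]*1e3).round(1))
E
python3 look.py e
```

```text
2.8833 [ 0.5462 -0.0373  0.282 ] -86.9133055334293 0.00011087095723424692 [-2.2  3.4 -0. ]
u,r,h mm 94.8 -27.1 167.0
```

View pics/e_w.png

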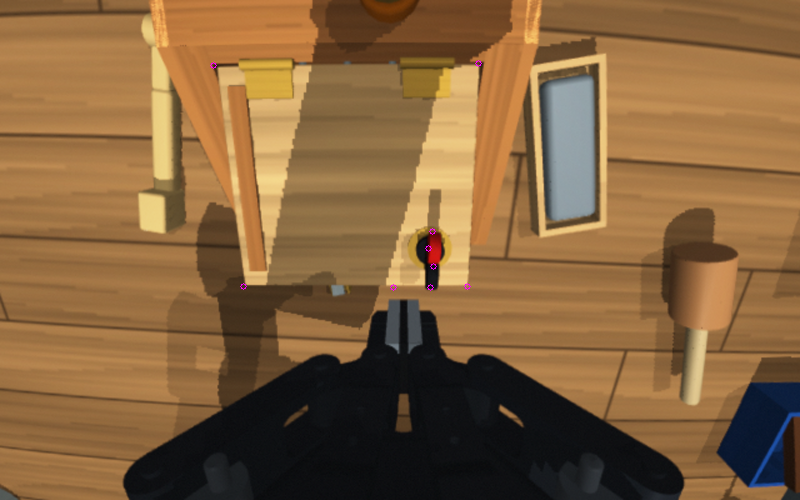

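Emit:
{"fn": "play_rows", "kwargs": {
  "moves": [
    {"x": 1.4,"y": 0,"z": -2.5,"turn": 0,"jaw": 0},
    {"x": 1.3,"y": 0,"z": -2.5,"turn": 0,"jaw": 0},
    {"x": 0,"y": 0.2,"z": -2.5,"turn": 0,"jaw": 0},
    {"x": 0,"y": 0,"z": -2,"turn": 0,"jaw": 0},
    {"x": 0,"y": 0,"z": 0,"turn": 0,"jaw": 0},
    {"x": 0,"y": 0,"z": 0,"turn": 0,"jaw": 0}
  ]
}}

```text
t: 3.48
tool_pos: [0.5691, -0.0429, 0.1862]
tool_rot: [-0.055, 2.199, -2.199]
contact_force: [0.2, 0.2, 1.4]
opening: 0.0004
```

```bash
python3 look.py f
```

```text
3.5333 [ 0.5703 -0.0429  0.1882] -87.2786711076022 -0.0001554408196641681 [-0.1 -0.3  0.4]
u,r,h mm 68.4 -20.3 73.9
```

View pics/f_w.png

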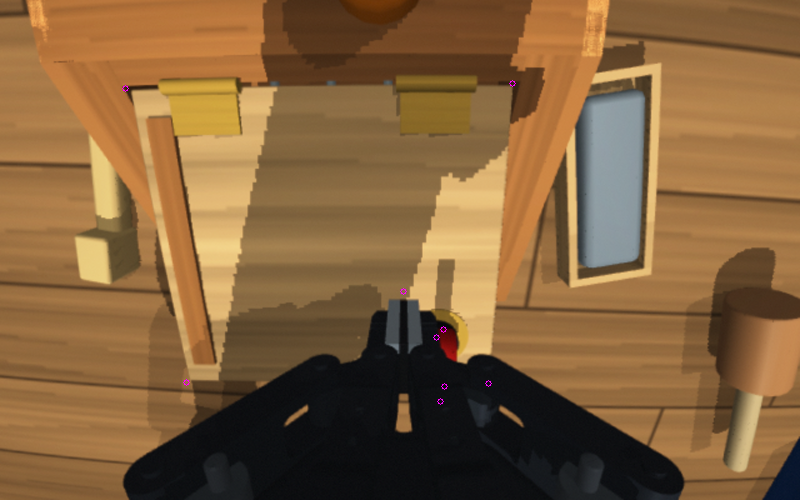

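Emit:
{"fn": "play_rows", "kwargs": {
  "moves": [
    {"x": 0,"y": 0.7,"z": 0,"turn": 0,"jaw": 0},
    {"x": 0,"y": 0,"z": -1.5,"turn": 0,"jaw": 0},
    {"x": 0,"y": 0,"z": -1,"turn": 0,"jaw": 0},
    {"x": 0,"y": 0,"z": -1,"turn": 0,"jaw": 0},
    {"x": 0,"y": 0,"z": -0.5,"turn": 0,"jaw": 0},
    {"x": 0,"y": 0,"z": 0,"turn": 0,"jaw": 0}
  ]
}}

```text
t: 4.13
tool_pos: [0.5691, -0.034, 0.1456]
tool_rot: [-0.058, 2.199, -2.197]
contact_force: [-0.1, -0.3, -0.3]
opening: -0.0002
```

Emit:
{"fn": "play_rows", "kwargs": {
  "moves": [
    {"x": 0,"y": 0,"z": -1,"turn": 0,"jaw": 0},
    {"x": 0,"y": 0,"z": -1,"turn": 0,"jaw": 0},
    {"x": 0,"y": 0,"z": -0.5,"turn": 0,"jaw": 0},
    {"x": 0,"y": 0,"z": 0,"turn": 0,"jaw": 0},
    {"x": 0,"y": 0,"z": 0,"turn": 0,"jaw": 0}
  ]
}}

```text
t: 4.55
tool_pos: [0.5696, -0.0343, 0.1217]
tool_rot: [-0.056, 2.198, -2.197]
contact_force: [0.0, -0.4, 0.5]
opening: -0.0004
```

```bash
python3 look.py g 0
```

```text
4.6 [ 0.5697 -0.0343  0.1219] -87.17191039237784 -0.00024836362505422955 [-0.2 -0.5 -0.5]
u,r,h mm 35.2 -29.0 16.6
```

View pics/g_w.png

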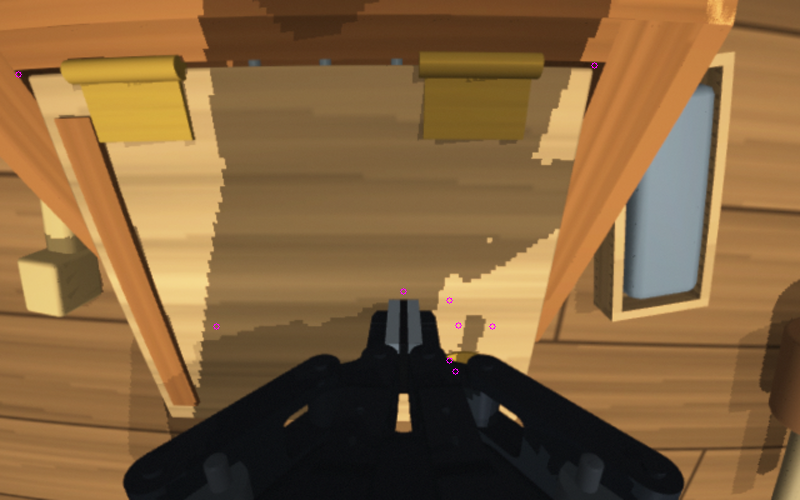

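View pics/g_ts.png

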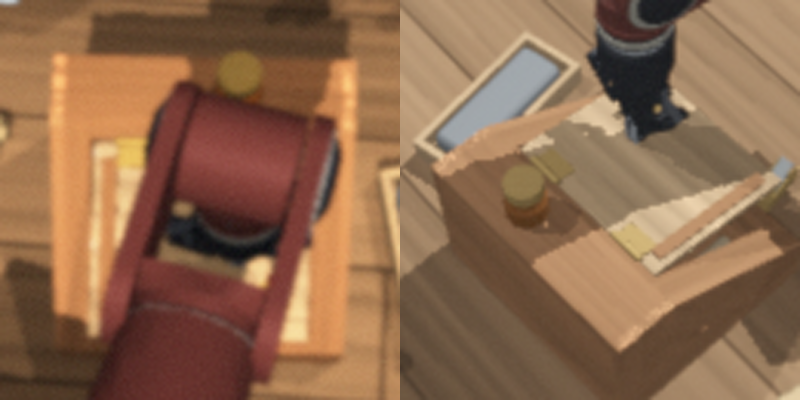

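Run:
```python
from h import *
p=np.load("p.npy");w=eyes.get_image("wrist");s=eyes.get_image("scene")
for op in(.56,.4,.3,.2,.1):
    print(op,(proj(w,[hatch2w(p,(-.18,.1,0),op),hatch2w(p,(-.145,-.065,0),op)])*1.25).round().tolist(),proj(s,[hatch2w(p,(-.18,.1,0),op)]).round(1).tolist())
crop(s,240,150,140,130,5.5,"h_s.png",[proj(s,[hatch2w(p,(-.18,.1,0),op)])[0] for op in(.56,.4,.3,.2,.1)])
```

```text
0.56 [[131.0, 469.0], [467.0, 418.0]] [[364.2, 202.5]]
0.4 [[165.0, 423.0], [460.0, 382.0]] [[363.2, 207.7]]
0.3 [[182.0, 397.0], [456.0, 360.0]] [[362.1, 211.3]]
0.2 [[195.0, 372.0], [453.0, 340.0]] [[360.6, 215.0]]
0.1 [[207.0, 348.0], [450.0, 320.0]] [[358.8, 219.0]]
```

View pics/h_s.png

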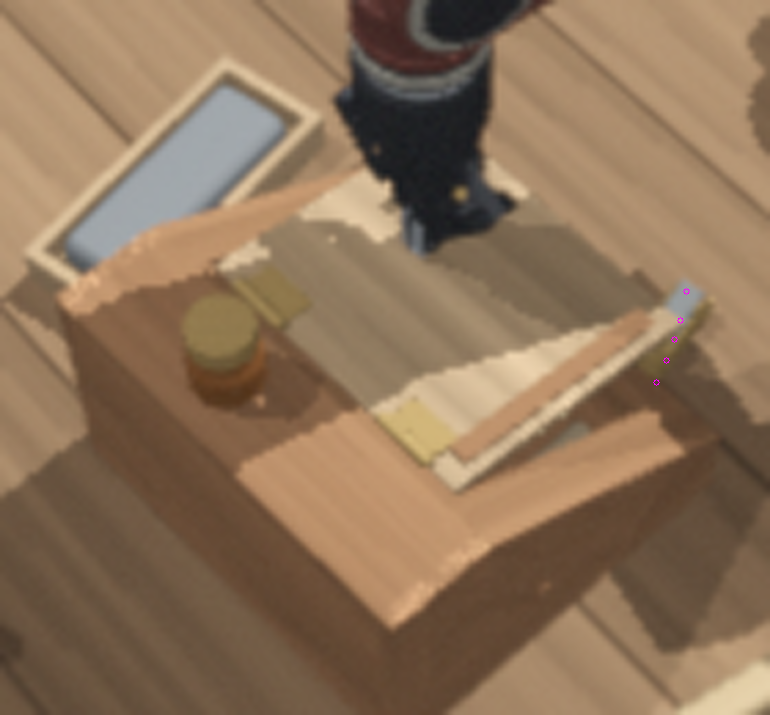

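Run:
```python
from h import *
p=np.load("p.npy");w=eyes.get_image("wrist");s=eyes.get_image("scene");o=ctrl.get_obs();print(o["t"],o["tool_pos"],o["contact_force"],o["effort"].round(1))
P=o["tool_pos"]
pts=list(proj(s,[P,P+[0,0,.02],P+[0,0,.04]]))
crop(s,290,170,80,60,10,"i_s.png",pts)
crop(w,0,200,400,200,2,"i_w.png",list(proj(w,[hatch2w(p,(x,.1,0),op) for op in(.56,.4,.2) for x in(-.18,-.09)])))
```

```text
4.9 [ 0.5701657  -0.03431524  0.12251645] [ 0.16454938  0.55169904 -0.15878937] [ -0.  -34.8 -35.3   0.   -0.    0. ]
```

View pics/i_s.png

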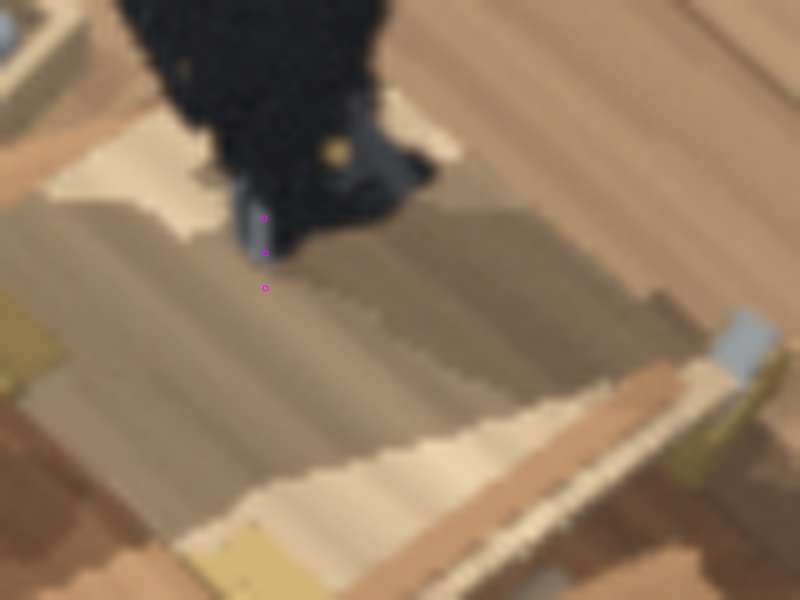

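View pics/i_w.png

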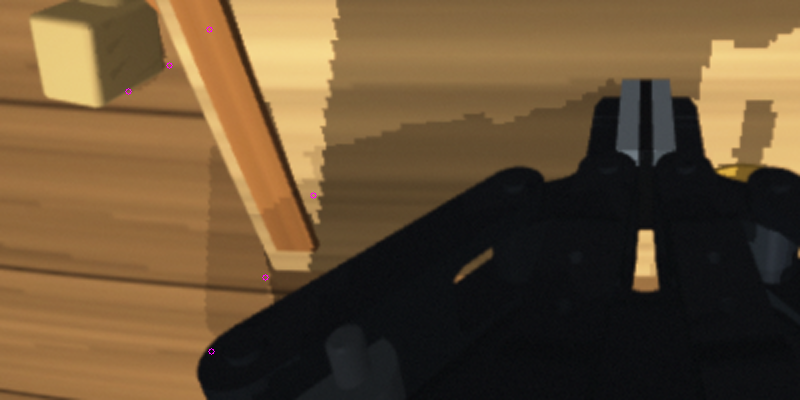

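Run:
```python
from h import *
s=eyes.get_image("scene");im=cv2.imread("pics/f_ts.png")[:,400:]
k=400/130
P=np.array([.5703,-.0429,.1882]);c=im.copy()
for dz in(0,.02,.04,.07):
    q=proj(s,[P+[0,0,dz]])[0];cv2.circle(c,(int((q[0]-240+.5)*k),int((q[1]-150+.5)*k)),2,(255,0,255),-1);print(q)
cv2.imwrite("pics/j.png",cv2.resize(c[0:200,100:350],None,fx=3,fy=3,interpolation=2))
```

```text
[314.07183404 184.94079839]
[313.98388307 181.16259581]
[313.89383143 177.29081006]
[313.75465793 171.30034043]
```

View pics/j.png

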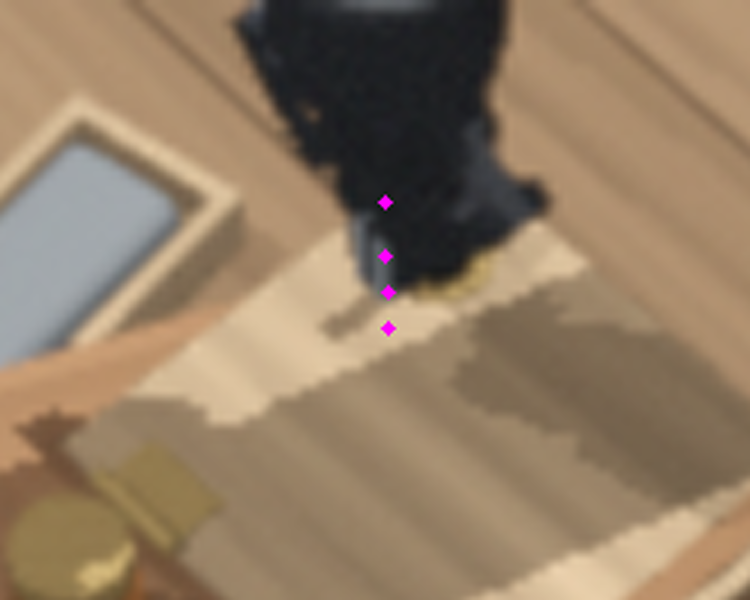

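Emit:
{"fn": "play_rows", "kwargs": {
  "moves": [
    {"x": 0,"y": 0,"z": -1,"turn": 0,"jaw": 0},
    {"x": 0,"y": 0,"z": -0.5,"turn": 0,"jaw": 0},
    {"x": 0,"y": 0,"z": 0,"turn": 0,"jaw": 0},
    {"x": 0,"y": 0,"z": 0,"turn": 0,"jaw": 0}
  ]
}}

```text
t: 5.28
tool_pos: [0.57, -0.0343, 0.1071]
tool_rot: [-0.055, 2.197, -2.197]
contact_force: [-0.5, 0.5, 1.0]
opening: -0.0001
```

```bash
python3 look.py k 0.2
python3 - <<'E'
from h import *
print(ctrl.grasp_offset,[x for x in dir(ctrl) if x[0]!='_'])
p=np.load("p.npy");s=eyes.get_image("scene");w=eyes.get_image("wrist")
crop(s,240,150,140,130,5.5,"k_s.png",[proj(s,[hatch2w(p,(-.18,.1,0),op)])[0] for op in(.4,.3,.2,.1,0)])
crop(w,0,200,400,200,2,"k_w2.png",list(proj(w,[hatch2w(p,(x,.1,0),op) for op in(.4,.3,.2) for x in(-.18,)])))
E
```

```text
5.3333 [ 0.57   -0.0344  0.1072] -87.17089611189391 -3.268741433566774e-05 [-0.6  0.6  0.4]
u,r,h mm 28.0 -28.8 3.7
0.0187 ['MotionError', 'get_obs', 'grasp_offset']
```

View pics/k_s.png

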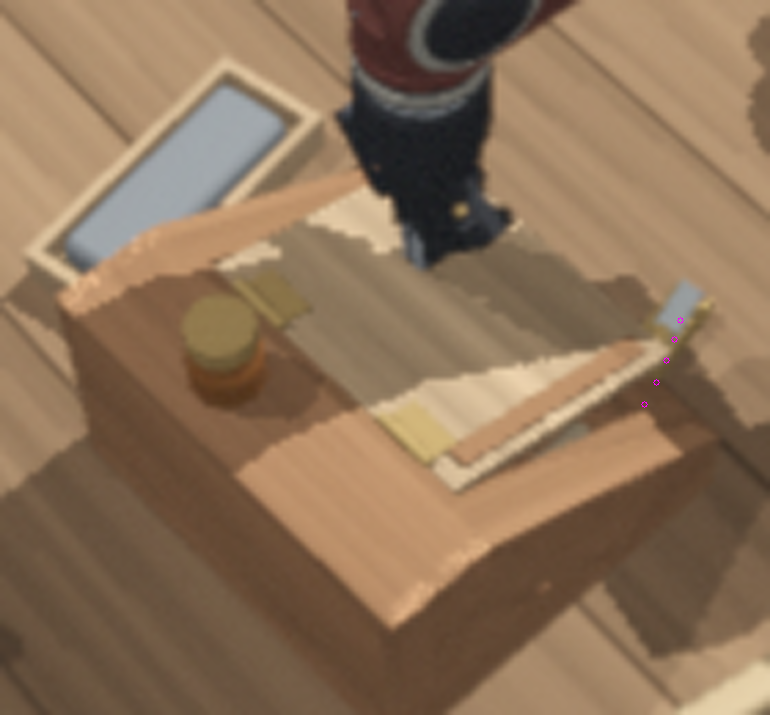

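View pics/k_w2.png

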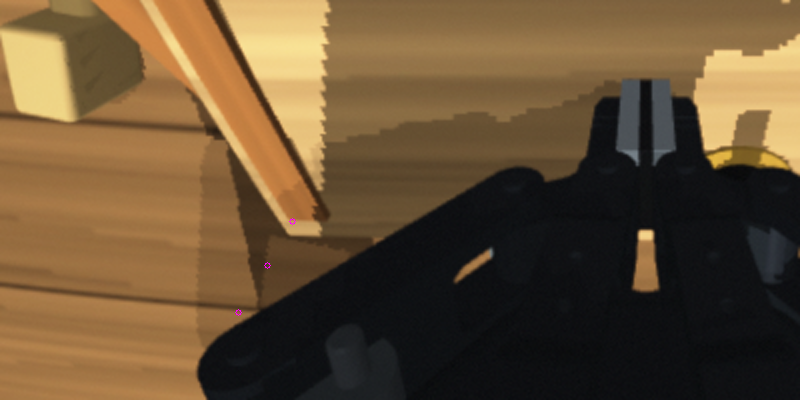

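Emit:
{"fn": "play_rows", "kwargs": {
  "moves": [
    {"x": 0,"y": 0,"z": -0.7,"turn": 0,"jaw": 0},
    {"x": 0,"y": 0,"z": -0.7,"turn": 0,"jaw": 0},
    {"x": 0,"y": 0,"z": 0,"turn": 0,"jaw": 0},
    {"x": 0,"y": 0,"z": 0,"turn": 0,"jaw": 0}
  ]
}}

```text
t: 5.87
tool_pos: [0.5702, -0.0344, 0.0933]
tool_rot: [-0.055, 2.197, -2.197]
contact_force: [0.3, 0.5, 2.1]
opening: -0.0001
```

Emit:
{"fn": "play_rows", "kwargs": {
  "moves": [
    {"x": 0,"y": 0,"z": -0.4,"turn": 0,"jaw": 0},
    {"x": 0,"y": 0,"z": 0,"turn": 0,"jaw": 0},
    {"x": 0,"y": 0,"z": 0,"turn": 0,"jaw": 0}
  ]
}}

```text
t: 6.12
tool_pos: [0.5704, -0.0343, 0.0896]
tool_rot: [-0.054, 2.196, -2.196]
contact_force: [1.2, 0.8, 3.5]
opening: 0.0
```

Emit:
{"fn": "play_rows", "kwargs": {
  "moves": [
    {"x": 0,"y": 0,"z": -0.3,"turn": 0,"jaw": 0},
    {"x": 0,"y": 0,"z": 0,"turn": 0,"jaw": 0},
    {"x": 0,"y": 0,"z": 0,"turn": 0,"jaw": 0}
  ]
}}

```text
t: 6.37
tool_pos: [0.5704, -0.0344, 0.0867]
tool_rot: [-0.054, 2.196, -2.196]
contact_force: [0.6, 0.7, 3.8]
opening: -0.0002
```

```bash
python3 look.py l 0
python3 - <<'E'
from h import *
p=np.load("p.npy");s=eyes.get_image("scene");w=eyes.get_image("wrist")
crop(s,240,150,140,130,5.5,"l_s.png",[proj(s,[hatch2w(p,(-.18,.1,0),op)])[0] for op in(.2,.1,0)])
E
```

```text
6.4167 [ 0.5704 -0.0344  0.0867] -87.16880256920051 0.00013175606905668007 [ 0.8 -0.3  4.5]
u,r,h mm 18.1 -28.8 -14.3
```

View pics/l_s.png

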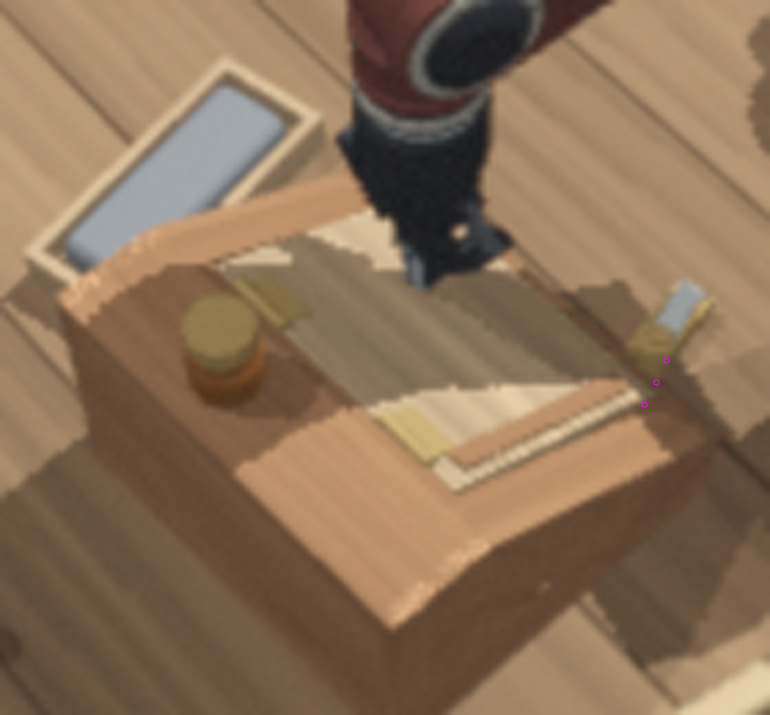

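View pics/l_w.png

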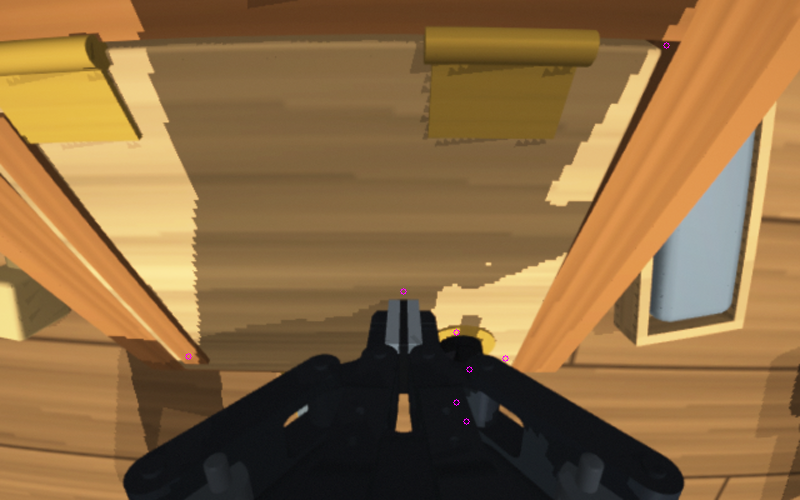

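Emit:
{"fn": "play_rows", "kwargs": {
  "moves": [
    {"x": 0,"y": 0,"z": -0.4,"turn": 0,"jaw": 0},
    {"x": 0,"y": 0,"z": 0,"turn": 0,"jaw": 0},
    {"x": 0,"y": 0,"z": 0,"turn": 0,"jaw": 0}
  ]
}}

```text
t: 6.87
tool_pos: [0.5701, -0.0344, 0.0823]
tool_rot: [-0.055, 2.197, -2.197]
contact_force: [1.7, -0.3, 3.1]
opening: 0.0001
```

Emit:
{"fn": "play_rows", "kwargs": {
  "moves": [
    {"x": 0,"y": 0,"z": -0.2,"turn": 0,"jaw": 0},
    {"x": 0,"y": 0,"z": 0,"turn": 0,"jaw": 0},
    {"x": 0,"y": 0,"z": 0,"turn": 0,"jaw": 0}
  ]
}}

```text
t: 7.12
tool_pos: [0.5702, -0.0344, 0.0805]
tool_rot: [-0.054, 2.196, -2.196]
contact_force: [0.1, -0.4, 5.3]
opening: 0.0004
```

Emit:
{"fn": "play_rows", "kwargs": {
  "moves": [
    {"x": 0,"y": 0,"z": -0.2,"turn": 0,"jaw": 0},
    {"x": 0,"y": 0,"z": 0,"turn": 0,"jaw": 0},
    {"x": 0,"y": 0,"z": 0,"turn": 0,"jaw": 0}
  ]
}}

```text
t: 7.37
tool_pos: [0.5708, -0.0343, 0.0796]
tool_rot: [-0.053, 2.196, -2.196]
contact_force: [-0.4, 0.8, 8.9]
opening: 0.0003
```

Run:
```python
from h import *
w=eyes.get_image("wrist");o=ctrl.get_obs();R=cv2.Rodrigues(o["tool_rot"])[0];P=o["tool_pos"];p=np.load("p.npy")
print(o["contact_force"].round(1),P)
cv2.imwrite("pics/m_w.png",cv2.resize(w["img"][210:400,200:440,::-1],None,fx=3.3,fy=3.3,interpolation=2))
C=np.array([np.cos(p[2]),np.sin(p[2]),0]);L=np.array([-np.sin(p[2]),np.cos(p[2]),0])
for px in((388,300),(420,300),(404,300),(372,312),(438,312),(365,350),(440,350),(320,360),(485,360),(340,360),(470,362)):
    c,v=ray(w,(px[0]/1.25,px[1]/1.25))
    out=[]
    for off in(0,.011,.02):
        k=((P-c)@C+off)/(v@C);q=c+k*v-P;out.append((round(off*1e3),round(q@L*1e3,1),round(q[2]*1e3,1)))
    print(px,out)
```

```text
[-0.9 -0.4  7.4] [ 0.57075537 -0.03436876  0.07961337]
(388, 300) [(0, np.float64(7.7), np.float64(10.3)), (11, np.float64(6.7), np.float64(31.5)), (20, np.float64(5.9), np.float64(48.8))]
(420, 300) [(0, np.float64(-8.5), np.float64(10.3)), (11, np.float64(-7.3), np.float64(31.5)), (20, np.float64(-6.4), np.float64(48.8))]
(404, 300) [(0, np.float64(-0.4), np.float64(10.3)), (11, np.float64(-0.3), np.float64(31.5)), (20, np.float64(-0.2), np.float64(48.8))]
(372, 312) [(0, np.float64(14.8), np.float64(22.5)), (11, np.float64(12.8), np.float64(42.0)), (20, np.float64(11.2), np.float64(58.0))]
(438, 312) [(0, np.float64(-16.4), np.float64(22.5)), (11, np.float64(-14.2), np.float64(42.0)), (20, np.float64(-12.4), np.float64(58.0))]
(365, 350) [(0, np.float64(15.0), np.float64(52.5)), (11, np.float64(13.1), np.float64(68.0)), (20, np.float64(11.4), np.float64(80.7))]
(440, 350) [(0, np.float64(-14.4), np.float64(52.5)), (11, np.float64(-12.4), np.float64(68.0)), (20, np.float64(-10.8), np.float64(80.7))]
(320, 360) [(0, np.float64(31.3), np.float64(58.9)), (11, np.float64(27.2), np.float64(73.5)), (20, np.float64(23.8), np.float64(85.5))]
(485, 360) [(0, np.float64(-30.7), np.float64(58.9)), (11, np.float64(-26.6), np.float64(73.5)), (20, np.float64(-23.2), np.float64(85.5))]
(340, 360) [(0, np.float64(23.8), np.float64(58.8)), (11, np.float64(20.7), np.float64(73.5)), (20, np.float64(18.1), np.float64(85.5))]
(470, 362) [(0, np.float64(-24.8), np.float64(60.0)), (11, np.float64(-21.5), np.float64(74.5)), (20, np.float64(-18.7), np.float64(86.4))]
```

View pics/m_w.png

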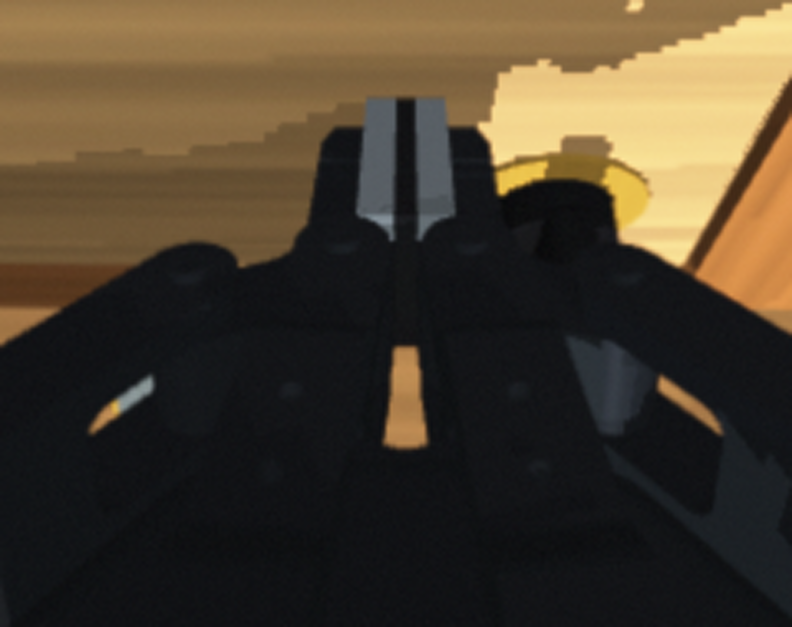

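Emit:
{"fn": "play_rows", "kwargs": {
  "moves": [
    {"x": 0,"y": 0,"z": 2,"turn": 0,"jaw": 0},
    {"x": 0,"y": 0,"z": 3,"turn": 0,"jaw": 0},
    {"x": 0,"y": 0,"z": 3,"turn": 0,"jaw": 3},
    {"x": -1,"y": 0,"z": 3,"turn": 0,"jaw": 3.5},
    {"x": -1,"y": 0,"z": 2,"turn": 0,"jaw": 3.5},
    {"x": 0,"y": 0,"z": 0,"turn": 0,"jaw": 3.5}
  ]
}}

```text
t: 7.92
tool_pos: [0.5511, -0.0346, 0.213]
tool_rot: [-0.048, 2.192, -2.195]
contact_force: [0.7, -0.0, 1.0]
opening: 0.0351
```

```bash
python3 look.py n 0.28
python3 - <<'E'
from h import *
p=np.load("p.npy");s=eyes.get_image("scene")
crop(s,240,150,140,130,5.5,"n_s.png",[proj(s,[hatch2w(p,(-.18,.1,0),op)])[0] for op in(.4,.3,.2,.1)])
for op in(.4,.35,.3,.25,.2,.1,0): print(op,hatch2w(p,(-.145,-.065,.034),op).round(4))
E
```

```text
7.9667 [ 0.5506 -0.0344  0.2103] -87.1712005855689 0.03492294940494542 [0.1 0.6 0. ]
u,r,h mm 62.8 -29.7 102.6
0.4 [ 0.5265 -0.0654  0.1784]
0.35 [ 0.5259 -0.0654  0.1709]
0.3 [ 0.5256 -0.0654  0.1635]
0.25 [ 0.5258 -0.0654  0.1561]
0.2 [ 0.5263 -0.0654  0.1486]
0.1 [ 0.5284 -0.0653  0.1339]
0 [ 0.532  -0.0651  0.1194]
```

View pics/n_s.png

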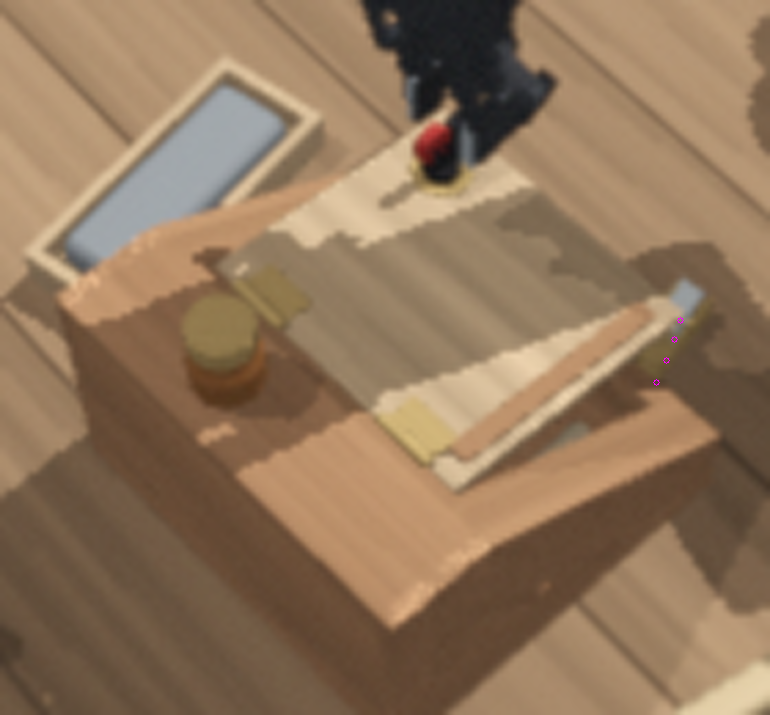

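View pics/n_w.png

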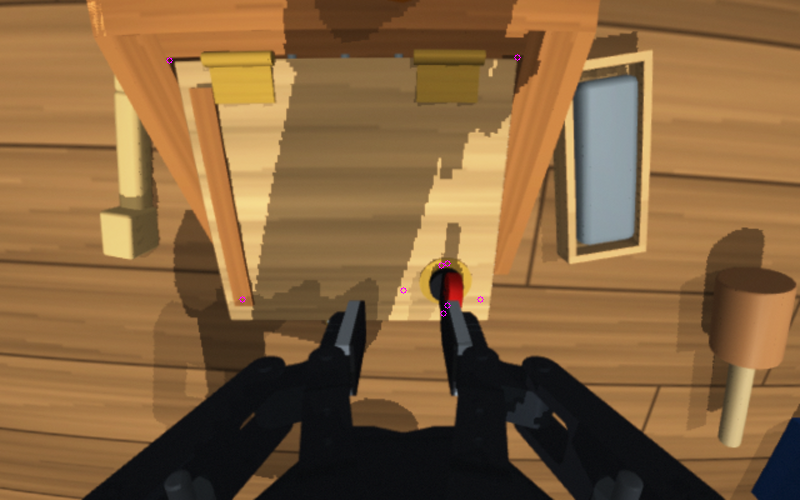

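Emit:
{"fn": "play_rows", "kwargs": {
  "moves": [
    {"x": -1.2,"y": -1.6,"z": 0,"turn": 0,"jaw": 3.5},
    {"x": -1.2,"y": -1.5,"z": 0,"turn": 0,"jaw": 3.5},
    {"x": 0,"y": 0,"z": 0,"turn": 0,"jaw": 3.5},
    {"x": 0,"y": 0,"z": -1.5,"turn": 0,"jaw": 3.5},
    {"x": 0,"y": 0,"z": -1.5,"turn": 0,"jaw": 3.5},
    {"x": 0,"y": 0,"z": 0,"turn": 0,"jaw": 3.5}
  ]
}}

```text
t: 8.62
tool_pos: [0.5236, -0.0644, 0.1731]
tool_rot: [-0.063, 2.204, -2.197]
contact_force: [-0.8, 1.0, 0.1]
opening: 0.0352
```

```bash
python3 look.py o 0.45
python3 - <<'E'
from h import *
p=np.load("p.npy");s=eyes.get_image("scene")
P=ctrl.get_obs()["tool_pos"]
crop(s,285,140,80,60,10,"o_s.png",list(proj(s,[P,P+[0,0,.028],P+[0,0,.05],hatch2w(p,(-.145,-.065,.034),.45),hatch2w(p,(-.145,-.065,0),.45)])))
E
```

```text
8.6667 [ 0.5244 -0.0645  0.1748] -87.16211851478329 0.03529172283751954 [ 0.4  0.3 -0.4]
u,r,h mm 21.1 -1.0 85.7
```

View pics/o_s.png

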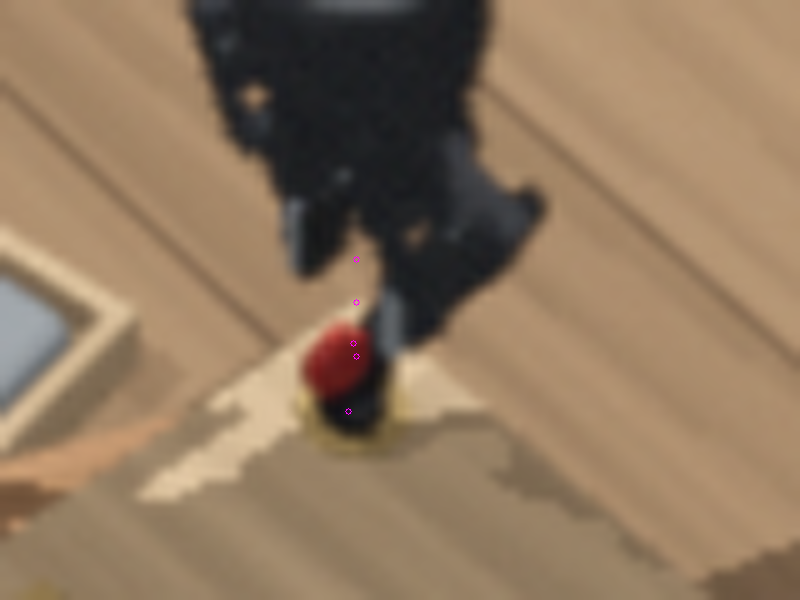

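View pics/o_w.png

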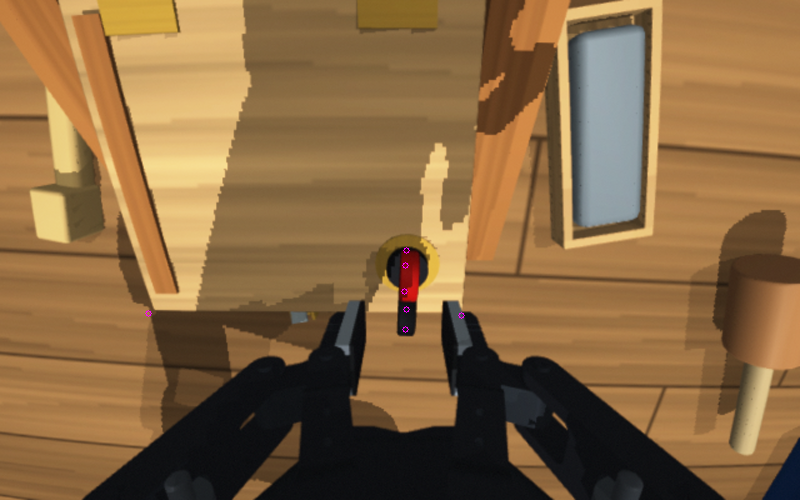

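Emit:
{"fn": "play_rows", "kwargs": {
  "moves": [
    {"x": 0,"y": 0,"z": -1.5,"turn": 0,"jaw": 3.5},
    {"x": 0.2,"y": 0,"z": -1.4,"turn": 0,"jaw": 3.5},
    {"x": 0,"y": 0,"z": 0,"turn": 0,"jaw": 1.5},
    {"x": 0,"y": 0,"z": 0,"turn": 0,"jaw": 0.5},
    {"x": 0,"y": 0,"z": 0,"turn": 0,"jaw": 0.3},
    {"x": 0,"y": 0,"z": 0,"turn": 0,"jaw": 0.3},
    {"x": 0,"y": 0,"z": 0,"turn": 0,"jaw": 0.3}
  ],
  "squeeze": 30
}}

```text
t: 9.4
tool_pos: [0.5285, -0.0661, 0.1506]
tool_rot: [-0.053, 2.194, -2.198]
contact_force: [-2.2, -3.9, 0.2]
opening: 0.0083
```

```bash
python3 look.py q 0.45
python3 - <<'E'
from h import *
p=np.load("p.npy");s=eyes.get_image("scene")
P=ctrl.get_obs()["tool_pos"]
crop(s,285,140,80,60,10,"q_s.png",list(proj(s,[P,P+[0,0,.028],P+[0,0,.05],hatch2w(p,(-.145,-.065,.034),.45),hatch2w(p,(-.145,-.065,0),.45)])))
E
```

```text
9.45 [ 0.5285 -0.066   0.1505] -87.18154619197328 0.008289033103307922 [-2.  -4.4  1.1]
u,r,h mm 12.5 0.8 62.7
```

View pics/q_s.png

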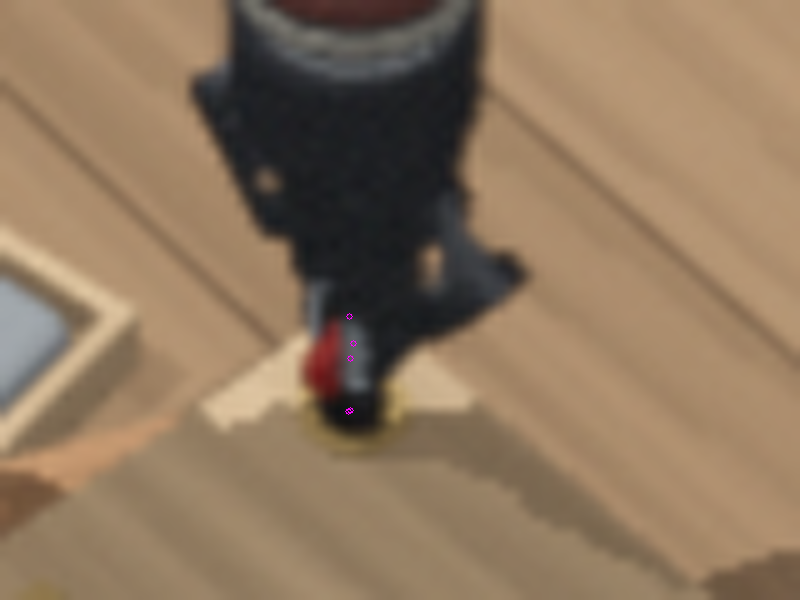

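View pics/q_w.png

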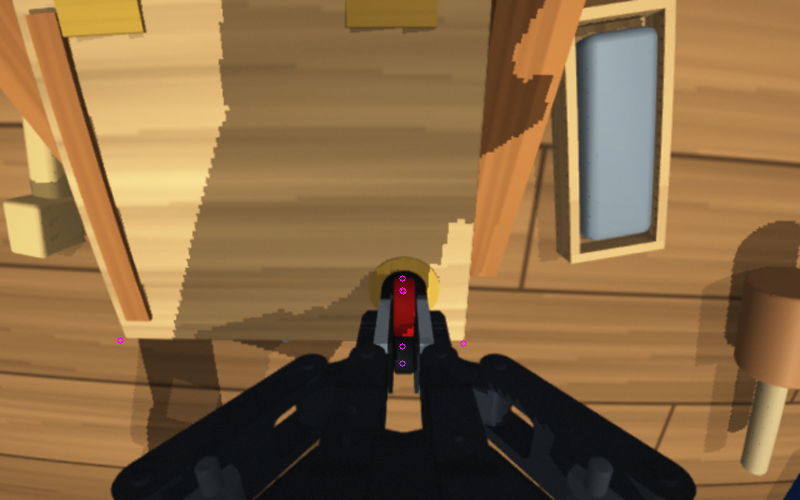

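Emit:
{"fn": "play_rows", "kwargs": {
  "moves": [
    {"x": -0.1,"y": 0,"z": -1.1,"turn": 0,"jaw": 0.3},
    {"x": 0,"y": 0,"z": -1.1,"turn": 0,"jaw": 0.3},
    {"x": 0,"y": 0,"z": -1.1,"turn": 0,"jaw": 0.3},
    {"x": 0.1,"y": 0,"z": -1.1,"turn": 0,"jaw": 0.3},
    {"x": 0.2,"y": 0,"z": -0.9,"turn": 0,"jaw": 0.3},
    {"x": 0,"y": 0,"z": 0,"turn": 0,"jaw": 0.3}
  ]
}}

```text
t: 10.1
tool_pos: [0.5297, -0.066, 0.0955]
tool_rot: [-0.055, 2.196, -2.198]
contact_force: [-4.8, -5.7, 2.2]
opening: 0.0083
```

Emit:
{"fn": "play_rows", "kwargs": {
  "moves": [
    {"x": 0.1,"y": 0,"z": -0.4,"turn": 0,"jaw": 0.3},
    {"x": 0.1,"y": 0,"z": -0.4,"turn": 0,"jaw": 0.3},
    {"x": 0,"y": 0,"z": 0,"turn": 0,"jaw": 0.3},
    {"x": 0,"y": 0,"z": 0,"turn": 0,"jaw": 0.3}
  ]
}}

```text
t: 10.43
tool_pos: [0.5315, -0.0659, 0.0885]
tool_rot: [-0.056, 2.196, -2.199]
contact_force: [-6.1, -5.4, 2.4]
opening: 0.0083
```

Emit:
{"fn": "play_rows", "kwargs": {
  "moves": [
    {"x": -0.1,"y": 0.1,"z": -0.3,"turn": 0,"jaw": 0.3},
    {"x": 0,"y": 0,"z": -0.2,"turn": 0,"jaw": 0.3},
    {"x": 0,"y": 0,"z": 0,"turn": 0,"jaw": 0.3},
    {"x": 0,"y": 0,"z": 0,"turn": 0,"jaw": 0.3}
  ]
}}

```text
t: 10.77
tool_pos: [0.5324, -0.0659, 0.085]
tool_rot: [-0.051, 2.192, -2.199]
contact_force: [-2.5, -6.2, 3.7]
opening: 0.008
```

```bash
python3 look.py r 0
python3 - <<'E'
from h import *
p=np.load("p.npy");s=eyes.get_image("scene")
crop(s,240,150,140,130,5.5,"r_s.png",[proj(s,[hatch2w(p,(-.18,.1,0),op)])[0] for op in(.2,.1,0)])
E
```

```text
10.8167 [ 0.5324 -0.0659  0.085 ] -87.17967254086741 0.00814481360888351 [-2.8 -6.7  4.2]
u,r,h mm -16.9 0.8 4.0
```

View pics/r_s.png

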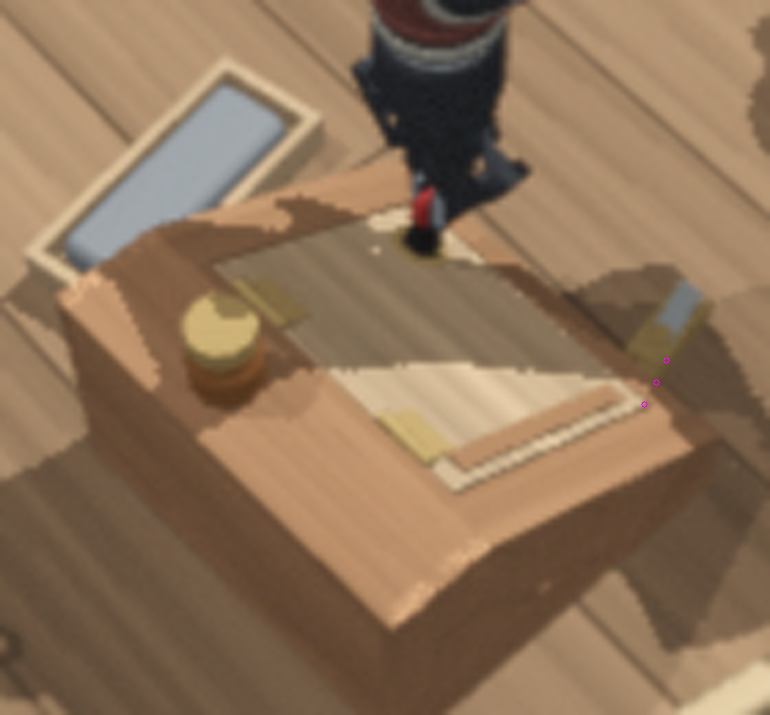

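View pics/r_w.png

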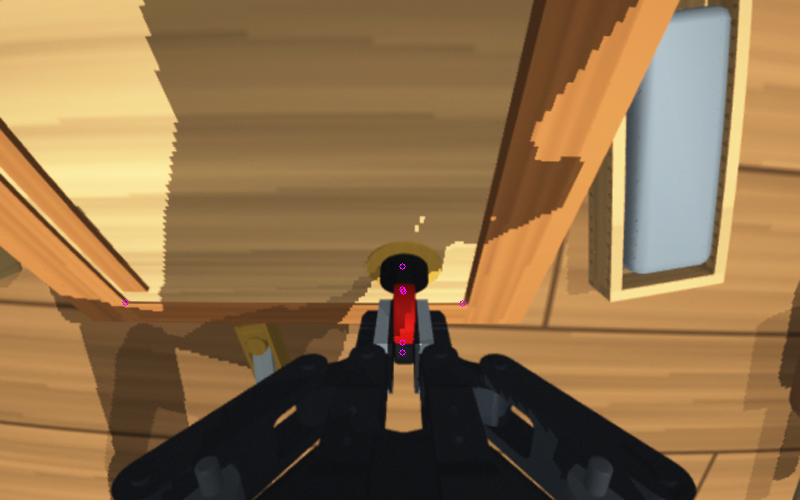

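Emit:
{"fn": "play_rows", "kwargs": {
  "moves": [
    {"x": 0,"y": -0.2,"z": -0.3,"turn": 0,"jaw": 0.3},
    {"x": 0,"y": 0,"z": 0,"turn": 0,"jaw": 0.3},
    {"x": 0,"y": 0,"z": 0,"turn": 0,"jaw": 0.3}
  ]
}}

```text
t: 11.22
tool_pos: [0.5327, -0.066, 0.0834]
tool_rot: [-0.051, 2.196, -2.194]
contact_force: [-6.2, 0.1, 11.2]
opening: 0.0082
```

Emit:
{"fn": "play_rows", "kwargs": {
  "moves": [
    {"x": 0,"y": 0,"z": -0.2,"turn": 0,"jaw": 0.3},
    {"x": 0,"y": 0,"z": 0,"turn": 0,"jaw": 0.3},
    {"x": 0,"y": 0,"z": 0,"turn": 0,"jaw": 0.3}
  ]
}}

```text
t: 11.47
tool_pos: [0.5331, -0.066, 0.0828]
tool_rot: [-0.05, 2.195, -2.194]
contact_force: [-8.2, 0.3, 17.0]
opening: 0.0084
```

Emit:
{"fn": "play_rows", "kwargs": {
  "moves": [
    {"x": 0,"y": 0,"z": -0.2,"turn": 0,"jaw": 0.3},
    {"x": 0,"y": 0,"z": 0,"turn": 0,"jaw": 0.3},
    {"x": 0,"y": 0,"z": 0,"turn": 0,"jaw": 0.3}
  ]
}}

```text
t: 11.72
tool_pos: [0.5333, -0.066, 0.0819]
tool_rot: [-0.05, 2.195, -2.194]
contact_force: [-12.2, 0.4, 22.8]
opening: 0.0081
```

```bash
python3 -c "
from h import *
print(ctrl.get_obs()['q'].round(3))"
```

```text
[-0.263 -0.051  1.927  0.002  1.262  1.258]
```

Emit:
{"fn": "play_rows", "kwargs": {
  "moves": [
    {"x": 0,"y": 0,"z": 0,"turn": -5,"jaw": 0.3},
    {"x": 0,"y": 0,"z": 0,"turn": -5,"jaw": 0.3},
    {"x": 0,"y": 0,"z": 0,"turn": -5,"jaw": 0.3},
    {"x": 0,"y": 0,"z": 0,"turn": -5,"jaw": 0.3},
    {"x": 0,"y": 0,"z": 0,"turn": 0,"jaw": 0.3}
  ],
  "squeeze": 22
}}

```text
t: 12.13
tool_pos: [0.5332, -0.0649, 0.082]
tool_rot: [-0.315, -2.065, 2.057]
contact_force: [-12.7, 1.0, 22.8]
opening: 0.0082
```

```bash
python3 look.py s 0
```

```text
12.1833 [ 0.5332 -0.065   0.082 ] -107.07811496366517 0.008501453754361721 [-11.6   0.4  23. ]
u,r,h mm -17.7 -0.1 0.9
```

View pics/s_w.png

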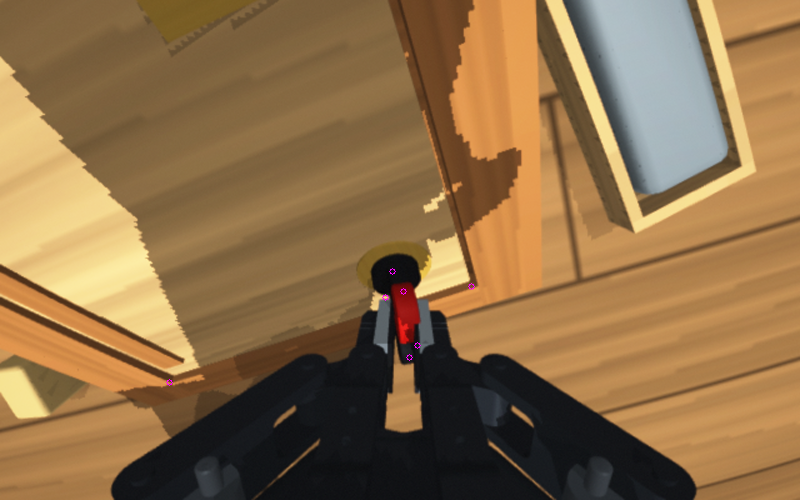

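Emit:
{"fn": "play_rows", "kwargs": {
  "moves": [
    {"x": 0,"y": 0,"z": 0,"turn": -5,"jaw": 0.3},
    {"x": 0,"y": 0,"z": 0,"turn": -5,"jaw": 0.3},
    {"x": 0,"y": 0,"z": 0,"turn": -5,"jaw": 0.3},
    {"x": 0,"y": 0,"z": 0,"turn": -5,"jaw": 0.3},
    {"x": 0,"y": 0,"z": 0,"turn": -5,"jaw": 0.3},
    {"x": 0,"y": 0,"z": 0,"turn": 0,"jaw": 0.3}
  ]
}}

```text
t: 12.78
tool_pos: [0.5327, -0.0642, 0.0826]
tool_rot: [-0.691, -1.798, 1.787]
contact_force: [-17.5, 2.1, 27.6]
opening: 0.0084
```

```bash
python3 look.py t 0
```

```text
12.8333 [ 0.5327 -0.0642  0.0825] -132.02859866435838 0.008653820894260379 [-17.4   1.3  27.5]
u,r,h mm -17.8 -0.9 1.7
```

View pics/t_w.png

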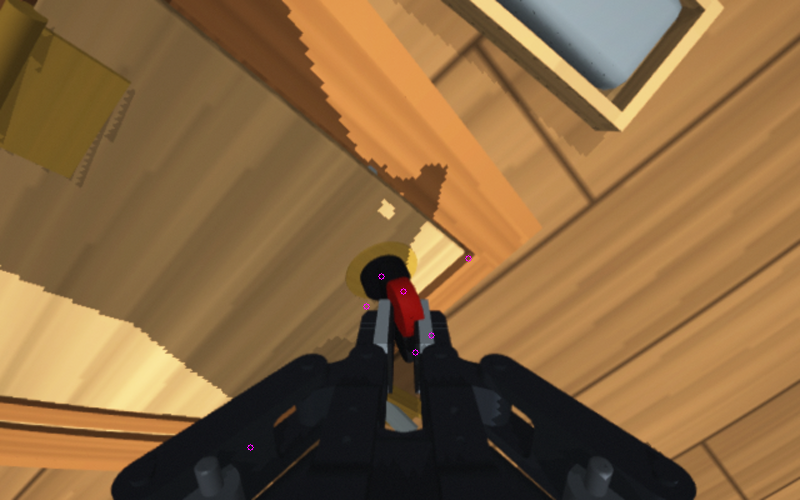

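Emit:
{"fn": "play_rows", "kwargs": {
  "moves": [
    {"x": -0.1,"y": 0,"z": 0.1,"turn": -4,"jaw": 0.3},
    {"x": -0.1,"y": 0,"z": 0,"turn": -4,"jaw": 0.3},
    {"x": 0,"y": 0,"z": 0,"turn": -4,"jaw": 0.3},
    {"x": 0,"y": 0,"z": 0,"turn": -4,"jaw": 0.3},
    {"x": 0,"y": 0,"z": 0,"turn": 0,"jaw": 0.3}
  ]
}}

```text
t: 13.35
tool_pos: [0.5321, -0.0643, 0.0848]
tool_rot: [-0.896, -1.613, 1.6]
contact_force: [-17.9, 3.7, 30.6]
opening: 0.0082
```

```bash
python3 look.py u 0
```

```text
13.4 [ 0.5321 -0.0643  0.0848] -148.07541221559327 0.008252162168857276 [-17.7   4.1  30. ]
u,r,h mm -17.2 -0.8 4.0
```

View pics/u_w.png

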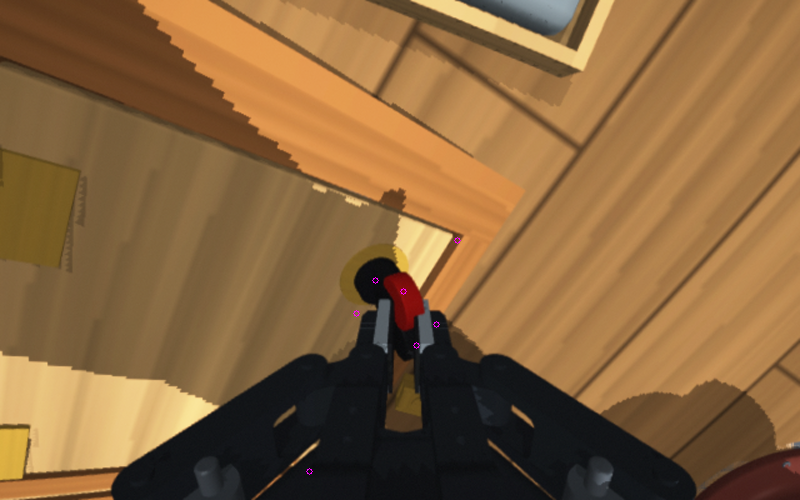

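Run:
```python
from h import *
p=np.load("p.npy");s=eyes.get_image("scene");w=eyes.get_image("wrist")
crop(s,290,170,80,60,10,"v_s.png",[proj(s,[hatch2w(p,(-.18,.1,0),op)])[0] for op in(.1,.05,0)])
crop(w,230,140,200,150,4,"v_w.png",list(proj(w,[hatch2w(p,(-.18,-.1,0),op) for op in(.1,.05,0)])))
```

```text
(no output)
```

View pics/v_s.png

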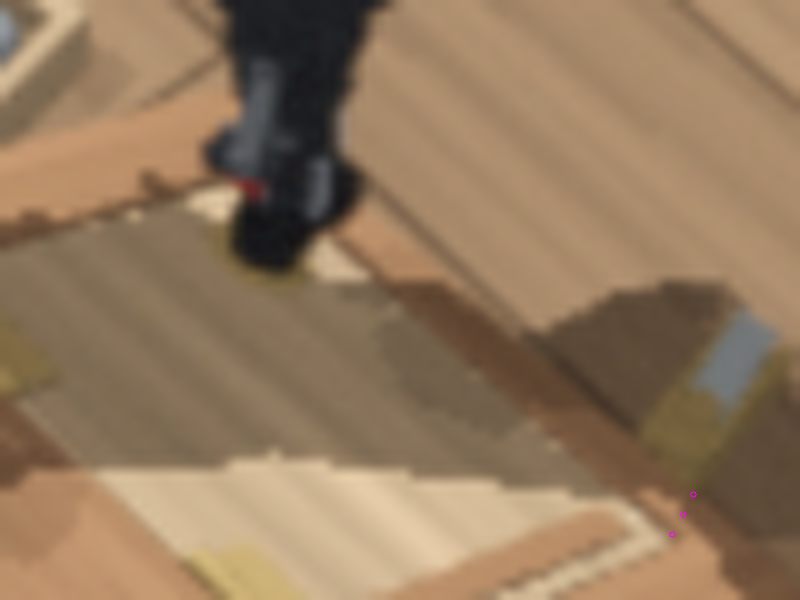

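View pics/v_w.png

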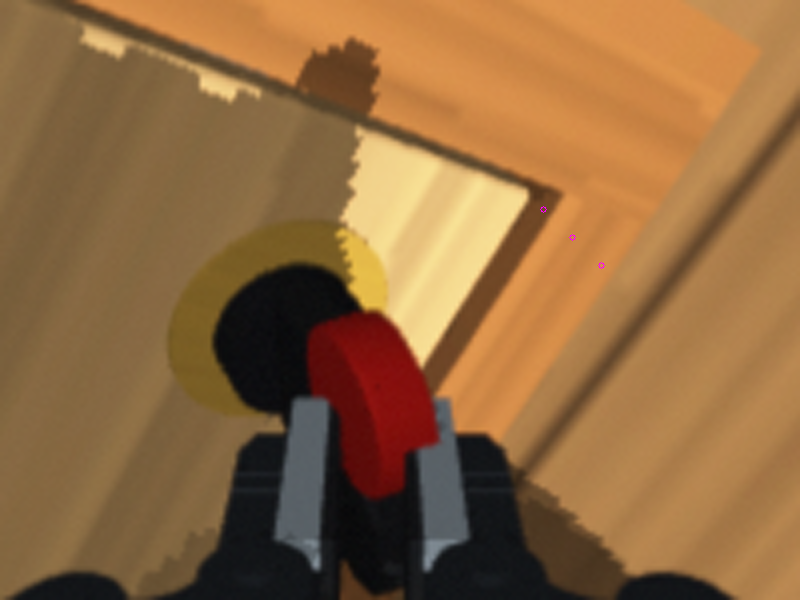

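Emit:
{"fn": "play_rows", "kwargs": {
  "moves": [
    {"x": -0.1,"y": 0,"z": 0.2,"turn": -4,"jaw": 0.3},
    {"x": -0.1,"y": 0,"z": 0.1,"turn": -4,"jaw": 0.3},
    {"x": 0,"y": 0,"z": 0.1,"turn": -4,"jaw": 0.3},
    {"x": 0,"y": 0,"z": 0,"turn": 0,"jaw": 0.3}
  ]
}}

```text
t: 13.93
tool_pos: [0.5318, -0.0683, 0.0904]
tool_rot: [-1.038, -1.462, 1.459]
contact_force: [-20.6, 8.4, 32.2]
opening: 0.0082
```

```bash
python3 look.py x 0;python3 - <<'E'
from h import *
w=eyes.get_image("wrist")
crop(w,230,140,200,150,4,"x_w2.png")
s=eyes.get_image("scene");p=np.load("p.npy")
crop(s,290,170,80,60,10,"x_s.png",[proj(s,[hatch2w(p,(-.18,.1,0),op)])[0] for op in(.1,.05,0)])
E
```

```text
13.9833 [ 0.5317 -0.068   0.0903] -160.17186046396273 0.008256955205782292 [-17.5   3.2  30.1]
u,r,h mm -14.9 2.9 9.0
```

View pics/x_w2.png

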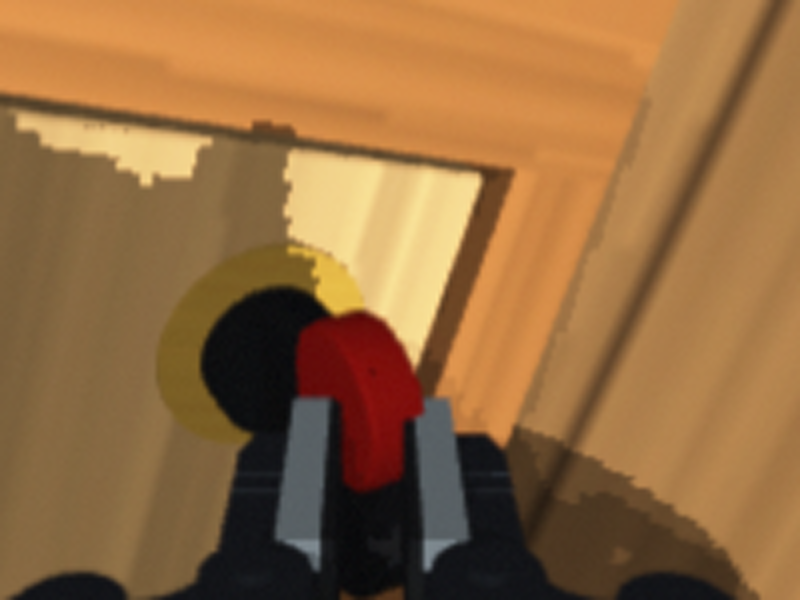

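View pics/x_s.png

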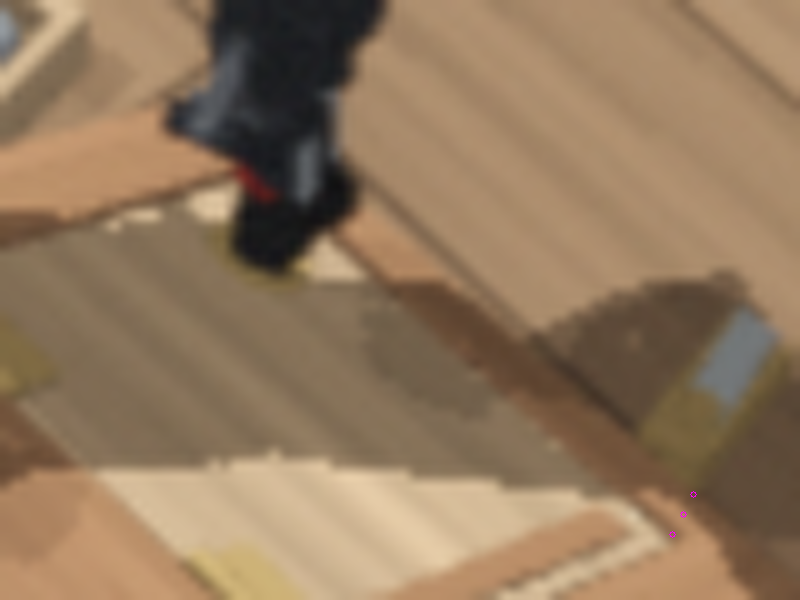

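Emit:
{"fn": "play_rows", "kwargs": {
  "moves": [
    {"x": 0,"y": 0.1,"z": 0.1,"turn": -4,"jaw": 0.3},
    {"x": 0,"y": 0.1,"z": 0.1,"turn": -4,"jaw": 0.3},
    {"x": 0,"y": 0,"z": 0.1,"turn": -4,"jaw": 0.3},
    {"x": 0,"y": 0,"z": 0,"turn": -4,"jaw": 0.3},
    {"x": 0,"y": 0,"z": 0,"turn": 0,"jaw": 0.3}
  ]
}}

```text
t: 14.6
tool_pos: [0.5307, -0.0705, 0.0914]
tool_rot: [-1.193, -1.256, 1.264]
contact_force: [-10.8, -19.0, 21.8]
opening: 0.0084
```

```bash
python3 look.py y 0;python3 - <<'E'
from h import *
w=eyes.get_image("wrist")
crop(w,230,140,200,150,4,"y_w2.png")
E
```

```text
14.65 [ 0.5307 -0.0705  0.0915] -176.15613138402244 0.00842683248165327 [-10.7 -19.   21.4]
u,r,h mm -15.3 5.4 10.5
```

View pics/y_w2.png

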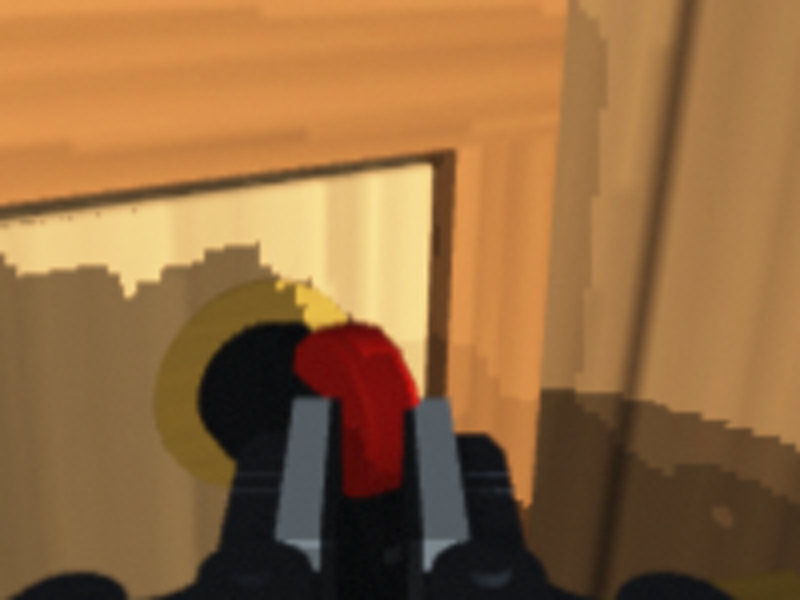

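Emit:
{"fn": "play_rows", "kwargs": {
  "moves": [
    {"x": 0,"y": -0.3,"z": 0.1,"turn": -3,"jaw": 0.3},
    {"x": 0,"y": -0.2,"z": 0.1,"turn": -3,"jaw": 0.3},
    {"x": 0,"y": 0,"z": 0,"turn": 0,"jaw": 0.3},
    {"x": 0,"y": 0,"z": 0,"turn": 0,"jaw": 0.3}
  ]
}}

```text
t: 15.13
tool_pos: [0.5301, -0.0711, 0.0918]
tool_rot: [-1.234, -1.185, 1.18]
contact_force: [-8.5, -6.1, 17.5]
opening: 0.0086
```

```bash
python3 look.py z 0;python3 - <<'E'
from h import *
w=eyes.get_image("wrist")
crop(w,230,140,200,150,4,"z_w2.png")
s=eyes.get_image("scene");crop(s,290,160,80,60,10,"z_s.png")
E
```

```text
15.1833 [ 0.53   -0.0711  0.0918] 177.84742309552087 0.008422233550622448 [-8.5 -7.2 16.9]
u,r,h mm -15.8 5.9 11.2
```

View pics/z_w2.png

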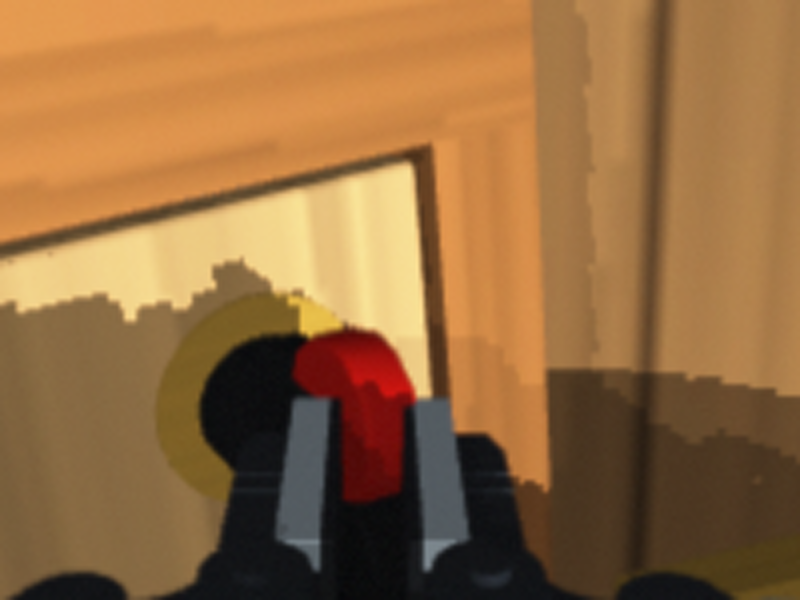

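View pics/z_s.png

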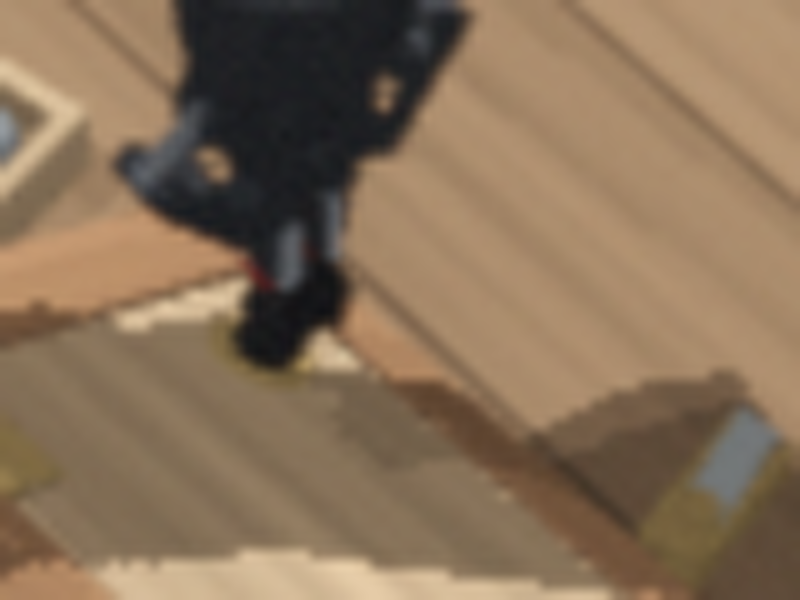

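Emit:
{"fn": "play_rows", "kwargs": {
  "moves": [
    {"x": 0,"y": 0,"z": 0.2,"turn": 0,"jaw": 0.3},
    {"x": 0,"y": 0,"z": 0,"turn": 0,"jaw": 2.5},
    {"x": 0,"y": 0,"z": 0,"turn": 0,"jaw": 3.5},
    {"x": 0,"y": 0,"z": 0,"turn": 0,"jaw": 3.5},
    {"x": 0,"y": 0,"z": 2,"turn": 0,"jaw": 3.5},
    {"x": 0,"y": 0,"z": 3,"turn": 0,"jaw": 3.5},
    {"x": 0,"y": 0,"z": 3,"turn": 0,"jaw": 3.5},
    {"x": 0,"y": 0,"z": 0,"turn": 0,"jaw": 3.5}
  ]
}}

```text
t: 16.05
tool_pos: [0.5309, -0.0696, 0.175]
tool_rot: [-1.236, -1.189, 1.178]
contact_force: [0.8, -0.0, 2.3]
opening: 0.0351
```

```bash
python3 look.py A 0;python3 - <<'E'
from h import *
p=np.load("p.npy")
s=eyes.get_image("scene");crop(s,280,160,100,75,8,"A_s.png",[proj(s,[hatch2w(p,(-.18,.1,0),op)])[0] for op in(.1,.05,0)])
E
```

```text
16.1 [ 0.5297 -0.0693  0.1723] 177.86094255291724 0.035224191185614054 [-0.2  0.7 -0.1]
u,r,h mm 24.3 4.1 81.0
```

View pics/A_w.png

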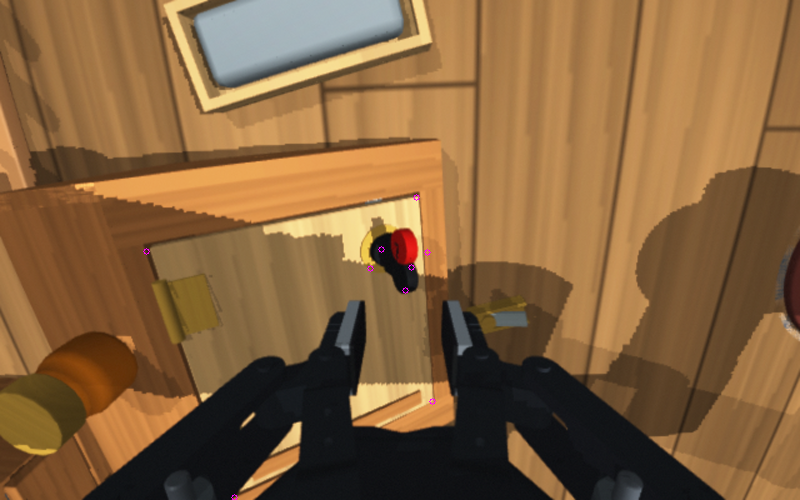

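View pics/A_s.png

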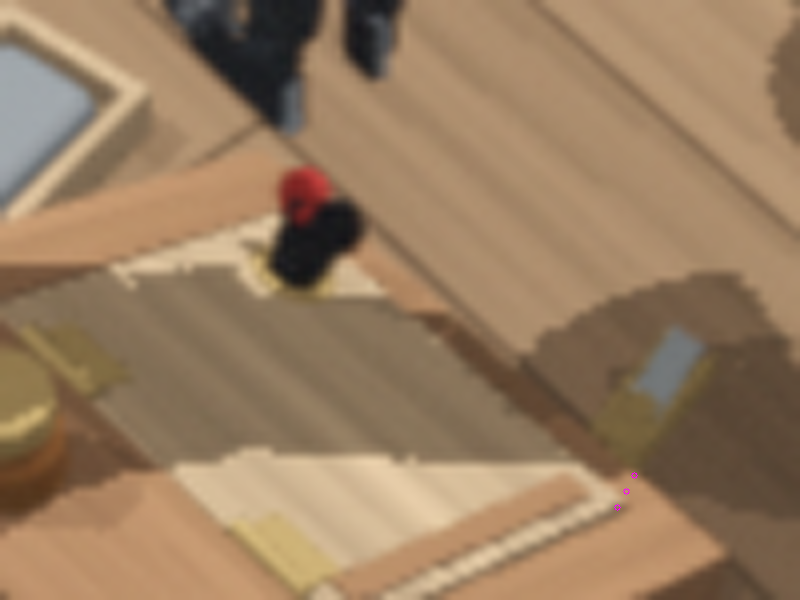

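```bash
cat > ang.py <<'E'
from h import *
p=np.load("p.npy")
for c in("wrist","scene","top"):
    d=eyes.get_image(c);im=d["img"].astype(int)
    m=((im[...,0]>110)&(im[...,1]<60)&(im[...,2]<60))
    g=proj(d,hatch2w(p,(-.145,-.065,.034),0))[0]
    yy,xx=np.nonzero(m);k=np.hypot(xx-g[0],yy-g[1])<45
    if k.sum()<3: print(c,"none");continue
    print(c,"red",xx[k].mean().round(1),yy[k].mean().round(1),k.sum())
    for th in(60,70,80,90,95):
        t=np.radians(th);print(th,[proj(d,hatch2w(p,(-.145+rh*np.cos(t),-.065-rh*np.sin(t),.034),0))[0].round(1).tolist() for rh in(.013,-.013)])
    if c=="wrist": crop(d,int(g[0])-60,int(g[1])-50,120,100,6,"B_w.png",[proj(d,hatch2w(p,(-.145+rh*np.cos(t),-.065-rh*np.sin(t),.034),0))[0] for rh in(.013,-.013,.023,-.023) for t in(1.4,)])
E
python3 ang.py
```

```text
wrist red 318.5 198.3 391
60 [[307.2, 201.1], [323.4, 222.2]]
70 [[309.3, 199.4], [321.5, 223.9]]
80 [[311.6, 198.1], [319.3, 225.2]]
90 [[314.0, 197.2], [317.0, 226.2]]
95 [[315.3, 196.9], [315.8, 226.5]]
scene red 316.9 183.2 12
60 [[315.3, 185.1], [322.5, 188.4]]
70 [[315.5, 184.8], [322.3, 188.7]]
80 [[315.8, 184.6], [322.0, 188.9]]
90 [[316.2, 184.4], [321.6, 189.1]]
95 [[316.5, 184.4], [321.4, 189.2]]
top red 319.0 212.9 496
60 [[330.8, 206.8], [322.9, 210.9]]
70 [[331.1, 207.5], [322.5, 210.2]]
80 [[331.3, 208.2], [322.4, 209.5]]
90 [[331.4, 209.0], [322.3, 208.8]]
95 [[331.3, 209.3], [322.3, 208.4]]
```

View pics/B_w.png

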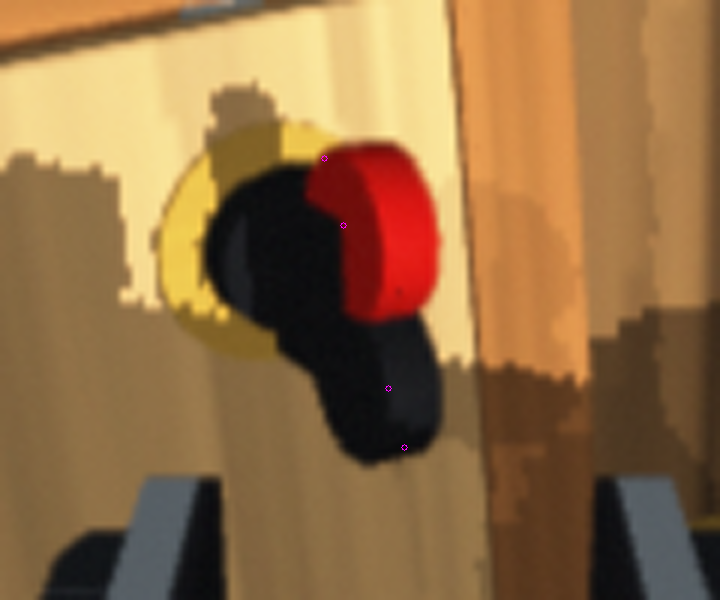

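Emit:
{"fn": "play_rows", "kwargs": {
  "moves": [
    {"x": 0,"y": 0,"z": 3,"turn": 0,"jaw": 3.5},
    {"x": -1,"y": -2,"z": 3,"turn": 0,"jaw": 3.5},
    {"x": -2,"y": -3,"z": 2,"turn": 0,"jaw": 3.5},
    {"x": -2,"y": -3,"z": 0,"turn": 0,"jaw": 3.5},
    {"x": -2,"y": -3,"z": 0,"turn": 0,"jaw": 3.5},
    {"x": -2,"y": -3,"z": 0,"turn": 0,"jaw": 3.5},
    {"x": 0,"y": -3,"z": 0,"turn": 0,"jaw": 3.5},
    {"x": 0,"y": 0,"z": 0,"turn": 0,"jaw": 3.5}
  ]
}}

```text
t: 17.07
tool_pos: [0.4357, -0.243, 0.2473]
tool_rot: [-1.229, -1.176, 1.179]
contact_force: [-0.0, 0.2, -0.0]
opening: 0.035
```

Run:
```python
from h import *
p=np.load("p.npy");o=ctrl.get_obs();print(o["t"],o["tool_pos"].round(3),o["contact_force"].round(1))
s=eyes.get_image("scene");t=eyes.get_image("top")
crop(s,240,150,140,130,4.2,"C_s.png",[proj(s,[hatch2w(p,(-.18,.1,0),op)])[0] for op in(.1,.05,0)])
crop(t,240,110,130,130,4.6,"C_t.png",list(proj(t,[hatch2w(p,(x,y,0),0) for x in(0,-.18) for y in(-.1,.1)])))
```

```text
17.0667 [ 0.436 -0.243  0.247] [-0.   0.2 -0. ]
```

View pics/C_s.png

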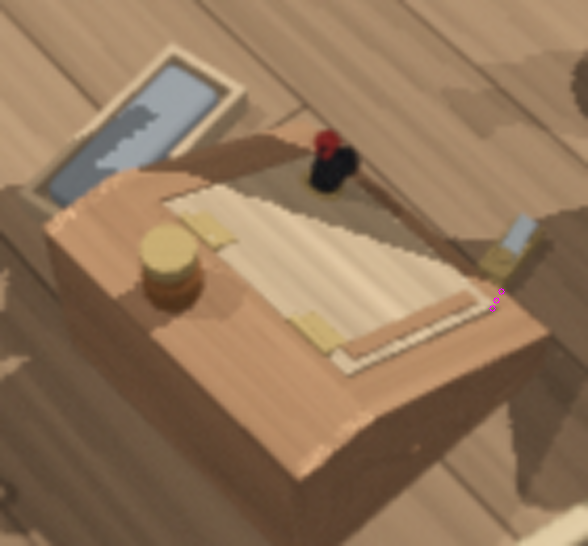

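View pics/C_t.png

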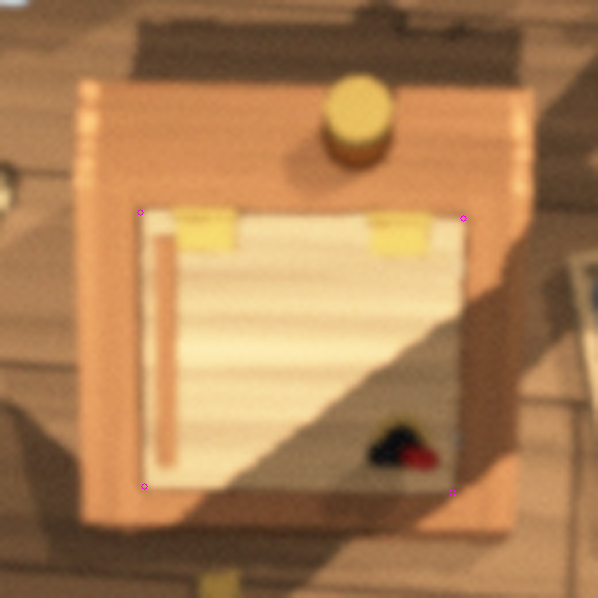

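```bash
python3 -c "
from station import finish_job
print(finish_job())"
```

```text
the job is handed in; nothing more can be done
None
```

The hatch is shut and held by its tongue, and I handed the job in at about 17 s. I gripped the wing knob, pressed the hatch onto its stop (about 11–32 N on the tool), turned the knob a quarter turn clockwise under that pressure, let go and backed away.

**Last checks**
- About a second and a half after letting go, the hatch corners in the scene and top pictures lay within a pixel or two of where they should be when shut.
- The red end pointed right. I judged the knob angle by eye from the pictures at about 90–95°; the trained networks did not measure it.
- The contact force at the end was about zero.
- The jar, plane and whetstone box looked unmoved. I did not recheck the neck and the mallet in the last pictures, though the arm did not go near them.

**What failed or disagreed**
- **First try:** I first pressed the hatch shut with closed fingers, but from there they could not reach the knob's wings properly. I let the hatch spring back and gripped the knob instead.
- **Fingertip position:** The visible fingertips ended about 25 mm above the reported end of the fingers, so I set heights by contact and camera.
- **Tilted grip:** The tool stays vertical while the knob leans 30°, so the pads slipped up the blade by about 10 mm during the turn. The hatch stayed shut throughout.

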